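# Make up a stall order with the tipping skip

## Robot

A 7-joint arm with a two-finger parallel gripper is mounted at the origin on the work surface. World frame = base frame: x ahead of the robot, y to its left, z up, the work surface at z = 0. Lengths are in m, angles in rad, forces in N, time in s.
With the tool pointing down it reaches from about 0.4 to 0.85 m from the base axis. Payload 4.5 kg.
Tool frame: the origin (TCP) lies at the very end of the fingers, on their centre line; the grasp point (between the pads) lies 19 mm behind it; z points along the fingers, y is the line along which they close (so a half turn about z gives the same grasp; the last joint's range is limited). The gripper opens to 85 mm and grips with 20 to 120 N. Pads are 22 mm wide; open, the fingers measure 114 mm over their backs; the gripper's body (76 mm by 85 mm) begins 54 mm behind the grasp point. The pads swing forward as they close: fully open they stand 13 mm farther back than shut.
Start: joints at [1.171, 0.689, -0.195, 1.565, 0.157, 0.902, -0.215], TCP at [0.263, -0.567, 0.231] pointing down, gripper open.
Joint ranges: [-3.01, 3.01], [-0.46, 2.08], [-1.47, 1.51], [0.13, 2.56], [-1, 4.14], [0.04, 2.09], [-2.66, 2.66]. Speed limits (rad/s): [2.57, 2.57, 3.14, 3.14, 3.14, 3.14, 3.14].

## Interface

Orientations are given as [roll, pitch, yaw] about the fixed x, y, z axes, in that order (R = Rz(yaw) Ry(pitch) Rx(roll)).
In Python, from rig import bot gives the robot as it stands.
- The arm moves only by the tool carry_out, never from a script. Its arguments are lists of equal length, an entry for each row: "translation": the shift along the tool's x, y, z in m, a list of three; "delta_rot": the turn, a rotation vector about the tool's x, y, z in degrees, a list of three. In form: {"translation": [[x, y, z], ...], "delta_rot": [[rx, ry, rz], ...]}. A call has 1 to 20 rows; each row shifts and turns the commanded pose from where the row before left it, along the tool's axes as they then stand; what a row does not reach is not made up. A row lasts 1/12 s, in which the tool goes at most 41.7 mm and 7.16 degrees, less where a joint would pass 70% of its speed; a pose out of reach is approached as far as the arm can. A call is refused whole if a number of a shift passes 0.0417 or a number of a turn 7.16, either way. A call with a gripper value outside its range is refused whole. "fingers" is the closure in counts, from 0 (fully open) to 255 (shut), set as the call begins (left out, the last holds). The fingers move at their own pace and stop on an object; the grip force is fixed at half the most. Time passes only in rows, so rows that do not move let the fingers close. It gives the time, the measured TCP pose, the force, the opening and the grip force at its end, in the units of the state.
- bot.observe(): the state, without advancing time (a new reading comes with each control period).
- bot.capture(name): name is "scene" or "top"; returns the picture (480x640x3 uint8, red, green, blue); there is no depth.
- bot.camera_params(name): a dict with "fx", "fy", "cx", "cy" (pixels), "k1" (the pictures are not rectified: a ray, as slopes to the right and down, at radius r is drawn at 1 + k1 r^2 times it, then the intrinsics apply), "extrinsics" (4x4, takes a point from world to camera coordinates). Camera axes: x right, y down, z forward; pixel columns grow to the right and rows downward; lengths in m; the calibration is good to about 2 mm. A picture is of the moment at which its call begins. camera_params takes no time and is no camera call.
- bot.job_done(): hands the job in; it is judged then, once.
Trained networks look in the newest picture that a camera, given by its name, has taken for a name from the list of things; names that differ only in an ending like _2 or _b are one class to them, and where a whole thing is asked for, a point or a joint stands for the part that bears it (a point fixed in the world has none). Each returns a list of dicts, best first, with "p" (0 to 1); they miss things now and then, are a little off and sometimes report something else, mostly with a low value. They report only what shows in the picture. A call takes as long as a camera call.
- bot.silhouettes(camera, thing): "pixels" (480x640 bool, what is visible of it) and "centre" ([row, column] in pixels, amid what is visible of it).
- bot.mark_of(camera, thing): "centre" ([row, column] in pixels: a listed point, or the origin of a listed thing).
The state is a dict: "time": time; "joint_positions": joint angles; "joint_velocities": joint speeds; "joint_torque": joint torques, N m; "ee_pos": TCP position; "tcp_rot": TCP orientation; "wrist_force": force on the tool from outside, world axes, zero at the start; "ft_torque": the same for the moment, N m; "gripper_width": opening from 0.0 (shut) to 1.0 (fully open); "grip_force": force on a finger pad.
Only numpy, scipy, OpenCV 4.12 (cv2) and the standard library are available. Lean on these libraries where they do the work, as an engineer would, in place of code of your own. Each camera call takes 0.05 s, during which the arm holds its last target. There are 200 camera calls.

## Task

Make up the order at the comb stall: put every loose wooden roller from the table into the tipping skip, push the skip right over so that they tumble into the big bay of the crate, then ease it back until it rests upright, without letting it drop back. Also pack the three dark wooden comb cases upright, side by side, flat on the floor of the crate's narrow bay, and do not knock the blue cup over. A roller that misses the crate is put into the big bay by hand.

Things in the scene. Friction and masses are not known exactly. Their poses are not given: they have to be found in the camera images.
- skip_hinge (a point): Middle of the tipping skip's hinge, on its dark steel stand, 165 mm above the table. Its x axis is the hinge line (horizontal); its -y axis is the direction in which the skip dumps (towards the crate); it does not turn with the skip. The two stand posts end 182 mm above the table, at x = -101..-111 and +101..+111 mm of this point.
- skip (a joint): Tilt of the skip about the hinge, rad: 0 = upright, resting back on its rubber stop; grows as it is pushed over towards the crate; 1.9 = fully dumped, on its forward stop. It is over-centre: it holds itself upright until pushed to about 0.5 to 0.7 rad, and beyond this it falls on to 1.9 by itself and stays there; drawn back below about 0.5 rad it falls back to 0 by itself, hard if nobody holds it. About 0.7 kg empty; 2 to 5 N at the push bar move it.
- skip_grip (a point): Grip point on the skip's push bar, a free round steel bar 14 mm thick, parallel to the hinge, that sticks out from the skip's end on the robot's side (hinge x = -97 to -189 mm; this point at x = -150). With the skip upright the bar is 85 mm above and 80 mm behind (+y of) the hinge, that is 117 mm from the hinge line; it swings with the skip. It may be pushed, hooked or pinched, and turns easily in a pinch. Axes turn with the skip.
- skip_floor (a point): Middle of the skip's inner floor (bare aluminium trough, open on top). Axes turn with the skip; when upright z is up, x along the hinge, -y the dumping side, and the floor is 175 mm above the table. Inside: 180 mm along x; floor from y = -57 to +57 mm; rear wall upright, all walls about 80 mm above the floor; the front (-y) wall slopes outwards to y = -97 mm at its top.
- crate: Open plywood order crate, fixed, under the skip's dumping lip: 194 mm (x) by 286 mm (y), walls 60 mm high and 4 mm thick, floor 4 mm. Origin: centre of its underside. A divider across it leaves a big bay on the skip's side (+y) and a narrow bay at -y; a cardboard pad, 40 mm wide and 54 mm high, fixed, fills the +x end of the narrow bay. Axes roughly as the hinge's.
- bay (a point): Centre of the floor of the crate's big bay, 186 mm (x) by 150 mm (y) inside; axes as the crate.
- slot (a point): Centre of the floor left free in the crate's narrow bay, 146 mm (x) by 124 mm (y) inside, 4 mm above the table; axes as the crate. The three cases just fit in it in one row along x, their 64 mm length along y (14 mm to spare in all); the 30 mm free at each end of a case is room for fingers.
- roller1: A short pale wooden massage roller: a cylinder 42 mm across and 60 mm long, 45 to 80 g, standing on end at the start (2 to 4 of the four are there, all alike). Origin: centre of its lower end face; z along its axis.
- roller2: A short pale wooden massage roller: a cylinder 42 mm across and 60 mm long, 45 to 80 g, standing on end at the start (2 to 4 of the four are there, all alike). Origin: centre of its lower end face; z along its axis.
- roller3: A short pale wooden massage roller: a cylinder 42 mm across and 60 mm long, 45 to 80 g, standing on end at the start (2 to 4 of the four are there, all alike). Origin: centre of its lower end face; z along its axis.
- roller4: A short pale wooden massage roller: a cylinder 42 mm across and 60 mm long, 45 to 80 g, standing on end at the start (2 to 4 of the four are there, all alike). Origin: centre of its lower end face; z along its axis.
- case_s: Smallest of three closed dark wooden comb cases with a pale seam: 64 mm (its x) by 36 mm (its y) by 55 mm high, 90 to 240 g, standing on its base. Origin: centre of its underside, z up.
- case_m: Middle of three closed dark wooden comb cases with a pale seam: 64 mm (its x) by 44 mm (its y) by 55 mm high, 90 to 240 g, standing on its base. Origin: centre of its underside, z up.
- case_l: Largest of three closed dark wooden comb cases with a pale seam: 64 mm (its x) by 52 mm (its y) by 55 mm high, 90 to 240 g, standing on its base. Origin: centre of its underside, z up.
- pot: Blue ceramic cup, empty, 64 mm across the rim and 75 mm high, standing among the goods; not part of the order. Origin: centre of its underside, z up.

How it is judged:
On the way, in this order (a step that is already met when the one before it is completed fails the run):
1. all rollers are in the upright skip (x of roller1 in the frame of skip_floor between -0.095 and 0.095 m and y of roller1 in the frame of skip_floor between -0.095 and 0.065 m and z of roller1 in the frame of skip_floor between -0.01 and 0.085 m and x of roller2 in the frame of skip_floor between -0.095 and 0.095 m and y of roller2 in the frame of skip_floor between -0.095 and 0.065 m and z of roller2 in the frame of skip_floor between -0.01 and 0.085 m and x of roller3 in the frame of skip_floor between -0.095 and 0.095 m and y of roller3 in the frame of skip_floor between -0.095 and 0.065 m and z of roller3 in the frame of skip_floor between -0.01 and 0.085 m and x of roller4 in the frame of skip_floor between -0.095 and 0.095 m and y of roller4 in the frame of skip_floor between -0.095 and 0.065 m and z of roller4 in the frame of skip_floor between -0.01 and 0.085 m and value of joint skip below 0.1 rad), for 0.2 s.
2. the skip is tipped right over (value of joint skip above 1.7 rad), for 0.1 s.
3. the skip is back upright (value of joint skip below 0.06 rad), for 0.3 s.
At the end, for the whole second after the job is handed in: The skip rests upright (under 0.06 rad), every roller is inside the crate's big bay, and the three cases stand upright (within 0.12 rad) on the floor of the narrow bay (within 10 mm of it), all at rest (value of joint skip below 0.06 rad and x of roller1 in the frame of bay between -0.095 and 0.095 m and y of roller1 in the frame of bay between -0.077 and 0.077 m and z of roller1 in the frame of bay between -0.01 and 0.08 m and x of roller2 in the frame of bay between -0.095 and 0.095 m and y of roller2 in the frame of bay between -0.077 and 0.077 m and z of roller2 in the frame of bay between -0.01 and 0.08 m and x of roller3 in the frame of bay between -0.095 and 0.095 m and y of roller3 in the frame of bay between -0.077 and 0.077 m and z of roller3 in the frame of bay between -0.01 and 0.08 m and x of roller4 in the frame of bay between -0.095 and 0.095 m and y of roller4 in the frame of bay between -0.077 and 0.077 m and z of roller4 in the frame of bay between -0.01 and 0.08 m and x of case_s in the frame of slot between -0.059 and 0.059 m and y of case_s in the frame of slot between -0.036 and 0.036 m and z of case_s in the frame of slot between -0.01 and 0.01 m and angle between each of case_s, case_m, case_l's own z axis and vertical below 0.12 rad and x of case_m in the frame of slot between -0.055 and 0.055 m and y of case_m in the frame of slot between -0.036 and 0.036 m and z of case_m in the frame of slot between -0.01 and 0.01 m and x of case_l in the frame of slot between -0.051 and 0.051 m and y of case_l in the frame of slot between -0.036 and 0.036 m and z of case_l in the frame of slot between -0.01 and 0.01 m and linear speed of each of roller1, roller2, roller3, roller4, case_s, case_m, case_l below 0.03 m/s); the robot touches nothing.
It fails at once if the skip drops back: it swings back faster than 1.7 rad/s near upright (below 0.35 rad) (value of joint skip below 0.35 rad and velocity of joint skip below -1.7 rad/s).
It fails at once if the blue cup is knocked over (angle between pot's own z axis and vertical above 0.6 rad).
Of roller1, roller2, roller3, roller4 only 2 to 4 are there at a start; the rules pass over those that are not, and their reading is None.
At some moment in a run one of roller1, roller2, roller3, roller4, case_s, case_m, case_l may be knocked a few centimetres aside while the robot is not near it.
It also fails if it takes over 210 s, if anything falls off the work surface, if the arm or the gripper's body presses on something with over 40 N, if the wrist force passes 120 N, or if a joint passes its speed limit or range.

## Working session

There is one attempt and no reset: what is moved stays moved. The work goes in short steps, Python scripts to look and compute and a tool call to move; the robot and the scene stay as the last step left them, time stands still between calls to the robot, and variables do not carry over. Pictures are saved under pics/ and viewed, at most 14 in all, crops included, and the job is handed in when it is done.

Besides the shell and the picture viewer there is one more tool, called after "Request:" as name(argument=value, ...) on one line, values as JSON. carry_out: Moves the arm, as the interface text tells. Its arguments: {"type":"object","properties":{"translation":{"type":"array","items":{"type":"array","items":{"type":"number"}}},"delta_rot":{"type":"array","items":{"type":"array","items":{"type":"number"}}},"fingers":{"type":"number"}},"required":["translation","delta_rot"]}

```bash
mkdir -p pics; ls
cat > h.py <<'E'
import numpy as np, cv2
from rig import bot
def cam(n):
    c=bot.camera_params(n);K=np.array([[c['fx'],0,c['cx']],[0,c['fy'],c['cy']],[0,0,1]]);return K,np.array([c['k1'],0,0,0,0.]),np.array(c['extrinsics'])
def px2w(n,rc,z):
    K,d,E=cam(n);u=cv2.undistortPoints(np.array([[[rc[1],rc[0]]]],float),K,d)[0,0]
    R,t=E[:3,:3],E[:3,3];o=-R.T@t;v=R.T@np.array([u[0],u[1],1]);return o+v*(z-o[2])/v[2]
def w2px(n,p):
    K,d,E=cam(n);q,_=cv2.projectPoints(np.array([p],float),cv2.Rodrigues(E[:3,:3])[0],E[:3,3],K,d);return q[0,0][::-1]
def snap(n,f):
    im=bot.capture(n);cv2.imwrite('pics/'+f,im[:,:,::-1]);return im
E
python3 - <<'E'
from h import *
np.set_printoptions(precision=4,suppress=True)
for n in('scene','top'):
    snap(n,n+'0.png');K,d,E=cam(n);print(n,K[0,0],d[0],-E[:3,:3].T@E[:3,3],E[:3,:3])
    for t,z in [('skip_hinge',.165),('skip_grip',.25),('skip_floor',.175),('bay',.004),('slot',.004),('crate',0),('case_s',0),('case_m',0),('case_l',0),('pot',0),('roller1',0)]:
        print(t,[(round(m['p'],2),np.round(m['centre']).tolist(),px2w(n,m['centre'],z)[:2].round(4).tolist()) for m in bot.mark_of(n,t)[:5] if m['p']>.25])
s=bot.observe();print(s)
E
```

```text
pics
scene 438.57716998422717 -0.09087436790987748 [ 0.9406 -0.3968  0.7829] [[ 0.6782  0.7348  0.0047]
 [ 0.5305 -0.4852 -0.6951]
 [-0.5085  0.4739 -0.7189]]
skip_hinge [(0.91, [186.0, 422.0], [0.5227, 0.2945])]
skip_grip [(0.83, [112.0, 394.0], [0.3581, 0.3758])]
skip_floor [(0.59, [172.0, 428.0], [0.5062, 0.3345])]
bay [(0.84, [256.0, 380.0], [0.5138, 0.1855])]
slot [(0.57, [289.0, 332.0], [0.5086, 0.0318])]
crate [(0.75, [275.0, 359.0], [0.52, 0.1086])]
case_s [(0.91, [380.0, 239.0], [0.5485, -0.2502]), (0.87, [346.0, 286.0], [0.5497, -0.1351]), (0.75, [384.0, 324.0], [0.664, -0.1361])]
case_m [(0.91, [380.0, 239.0], [0.5485, -0.2502]), (0.87, [346.0, 286.0], [0.5497, -0.1351]), (0.75, [384.0, 324.0], [0.664, -0.1361])]
case_l [(0.91, [380.0, 239.0], [0.5485, -0.2502]), (0.87, [346.0, 286.0], [0.5497, -0.1351]), (0.75, [384.0, 324.0], [0.664, -0.1361])]
pot [(0.61, [337.0, 208.0], [0.4259, -0.2434])]
roller1 [(0.88, [308.0, 248.0], [0.423, -0.1381]), (0.73, [419.0, 280.0], [0.6597, -0.2404]), (0.61, [375.0, 159.0], [0.4345, -0.3621])]
top 476.2964339546696 -0.06693695477272645 [0
[... 1018 characters left out ...]
76, -0.3671])]
roller1 [(0.86, [206.0, 413.0], [0.6619, -0.2327]), (0.58, [290.0, 464.0], [0.4368, -0.3657]), (0.54, [292.0, 376.0], [0.4282, -0.1318])]
{'time': 1.2, 'joint_positions': array([ 1.1708,  0.6891, -0.1946,  1.5654,  0.1573,  0.9025, -0.2151]), 'joint_velocities': array([ 0.0002, -0.0003, -0.    , -0.0003,  0.0012,  0.0008, -0.0015]), 'joint_torque': array([ -0.    , -53.9559,  -1.2669, -15.8886,   0.01  ,   0.0013,
        -0.    ]), 'ee_pos': array([ 0.2627, -0.5671,  0.2313]), 'tcp_rot': array([ 3.1415, -0.    ,  0.4338]), 'wrist_force': array([-0.1953,  0.0842,  0.1813]), 'ft_torque': array([-0.0282, -0.0407,  0.0228]), 'grip_force': 0.0, 'gripper_width': 1.0000642468383187}
```

View pics/top0.png

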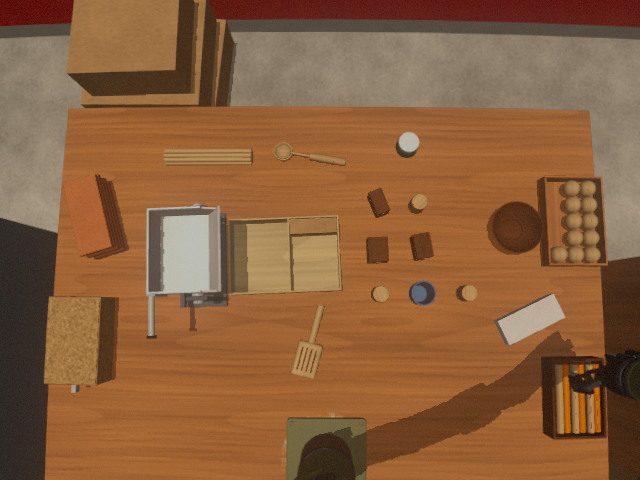

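View pics/scene0.png

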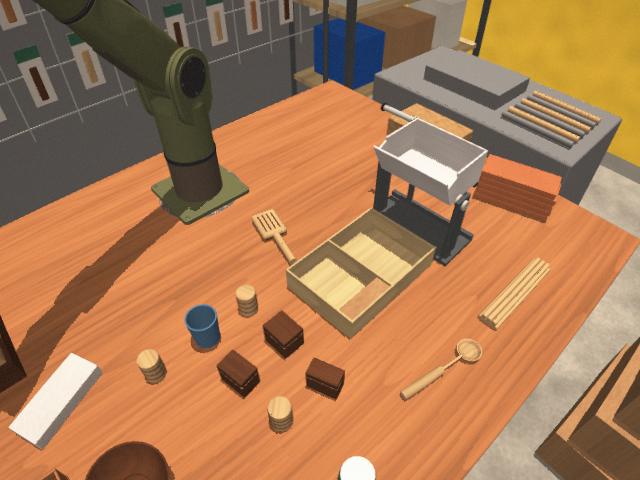

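Three rollers stand at top-view pixels (413,206), (380,294) and (468,292). The cases are at (378,202), (377,250) and (421,246), the pot at (423,293), the crate around (285,256), and the skip around (185,250) with its push bar at (150,310). Next I fit outlines for the poses.

```bash
cat >> h.py <<'E'
from scipy.optimize import minimize
def hull(n,pts):
    K,d,E=cam(n);q,_=cv2.projectPoints(np.asarray(pts,float),cv2.Rodrigues(E[:3,:3])[0],E[:3,3],K,d)
    m=np.zeros((480,640),np.uint8);S=8
    cv2.fillConvexPoly(m,np.round(cv2.convexHull(q[:,0].astype(np.float32))*S).astype(np.int32),255,cv2.LINE_AA,3);return m/255.
def shape(dim,p,z0=0):
    c,s=np.cos(p[2]),np.sin(p[2])
    if len(dim)==2:
        a=np.linspace(0,6.283,24);xy=np.c_[np.cos(a),np.sin(a)]*dim[0]/2
    else: xy=np.array([[1,1],[1,-1],[-1,-1],[-1,1]])*np.array(dim[:2])/2
    xy=xy@np.array([[c,s],[-s,c]])+p[:2]
    return np.vstack([np.c_[xy,np.full(len(xy),z)] for z in(z0,z0+dim[-1])])
def fit(masks,dim,p0,z0=0):
    def f(p):
        l=0
        for n,m in masks.items():
            h=hull(n,shape(dim,p,z0));l-=np.minimum(h,m).sum()/np.maximum(h,m).sum()
        return l/len(masks)
    best=None
    for y in ([p0[2]] if len(dim)==2 else p0[2]+np.array([-.4,0,.4])):
        s=np.array([[p0[0],p0[1],y]]);s=np.vstack([s,s+[.01,0,0],s+[0,.01,0],s+[0,0,.2]])
        r=minimize(f,s[0],method='Nelder-Mead',options=dict(initial_simplex=s,xatol=2e-4,fatol=1e-4))
        if best is None or r.fun<best.fun: best=r
    return best.x,-best.fun
def masks(thing,p,tol=25,z=.03):
    "silhouette nearest the projected world point, per camera"
    o={}
    for n in('scene','top'):
        c=w2px(n,[p[0],p[1],z]);L=[m for m in bot.silhouettes(n,thing) if m['p']>.2]
        if L:
            b=min(L,key=lambda m:np.hypot(*(np.array(m['centre'])-c)))
            if np.hypot(*(np.array(b['centre'])-c))<tol: o[n]=b['pixels'].astype(float)
    return o
E
python3 - <<'E'
from h import *
np.set_printoptions(precision=4,suppress=True)
for n in('scene','top'): bot.capture(n)
for p in [(.547,-.137),(.666,-.136),(.553,-.247)]:
    m=masks('case_s',p);print('case',p,list(m))
    for k,w in dict(s=.036,m=.044,l=.052).items():
        r=max((fit(m,(.064,w,.055),(*p,y)) for y in(0,1.57)),key=lambda r:r[1]);print(' ',k,r)
for p in [(.425,-.135),(.66,-.235),(.436,-.364)]:
    m=masks('roller1',p);print('roller',p,list(m),fit(m,(.042,.06),(*p,0)))
m=masks('pot',(.424,-.245));print('pot',fit(m,(.064,.075),(.424,-.245,0)))
m=masks('crate',(.52,.11),60);print('crate',list(m),fit(m,(.194,.286,.06),(.52,.11,0)))
p=(.51,.32)
m=masks('skip',p,80,.2);print({k:v.sum() for k,v in m.items()})
for k,v in m.items(): cv2.imwrite(f'pics/sk_{k}.png',v*255)
E
```

```text
case (0.547, -0.137) ['top']
  s (array([ 0.5395, -0.1307,  0.2349]), np.float64(0.7686341266319143))
  m (array([ 0.5392, -0.13  ,  0.0961]), np.float64(0.8908515859788184))
  l (array([ 0.5389, -0.1301,  0.0578]), np.float64(0.889368882888964))
case (0.666, -0.136) ['scene', 'top']
  s (array([ 0.6649, -0.1341,  0.356 ]), np.float64(0.875382979295303))
  m (array([ 0.664 , -0.1337,  0.5651]), np.float64(0.7679250125882571))Traceback (most recent call last):
  File "<stdin>", line 7, in <module>
  File "<stdin>", line 7, in <genexpr>
  File "h.py", line 33, in fit
    r=minimize(f,s[0],method='Nelder-Mead',options=dict(initial_simplex=s,xatol=2e-4,fatol=1e-4))
    res = _minimize_neldermead(fun, x0, args, callback, bounds=bounds,
                               **options)
    fxe = func(xe)
    fx = function(np.copy(x), *(wrapper_args + args))
  File "h.py", line 28, in f
    h=hull(n,shape(dim,p,z0));l-=np.minimum(h,m).sum()/np.maximum(h,m).sum()
  File "h.py", line 14, in hull
    K,d,E=cam(n);q,_=cv2.projectPoints(np.asarray(pts,float),cv2.Rodrigues(E[:3,:3])[0],E[:3,3],K,d)
          ~~~^^^
  File "h.py", line 4, in cam
    c=bot.camera_params(n);K=np.array([[c['fx'],0,c['cx']],[0,c['fy'],c['cy']],[0,0,1]]);return K,np.array([c['k1'],0,0,0,0.]),np.array(c['extrinsics'])
ValueError: time passes only in moves, steps and waits
```

```bash
python3 - <<'E'
s=open('h.py').read()
s=s.replace("def cam(n):","from functools import lru_cache\n@lru_cache\ndef cam(n):").replace("def masks(","@lru_cache\ndef sil(n,thing): return [m for m in bot.silhouettes(n,thing) if m['p']>.2]\ndef masks(").replace("L=[m for m in bot.silhouettes(n,thing) if m['p']>.2]","L=sil(n,thing)")
open('h.py','w').write(s)
E
python3 - <<'E'
from h import *
np.set_printoptions(precision=4,suppress=True)
for n in('scene','top'): bot.capture(n)
for p in [(.547,-.137),(.666,-.136),(.553,-.247)]:
    m=masks('case_s',p);print('case',p,list(m))
    for k,w in dict(s=.036,m=.044,l=.052).items():
        print(' ',k,*max((fit(m,(.064,w,.055),(*p,y)) for y in(0,1.57)),key=lambda r:r[1]))
for p in [(.425,-.135),(.66,-.235),(.436,-.364)]:
    m=masks('roller1',p);print('roller',p,list(m),*fit(m,(.042,.06),(*p,0)))
m=masks('pot',(.424,-.245));print('pot',*fit(m,(.064,.075),(.424,-.245,0)))
m=masks('crate',(.52,.11),60);print('crate',list(m),*fit(m,(.194,.286,.06),(.52,.11,0)))
m=masks('skip',(.51,.32),80,.2);print({k:v.sum() for k,v in m.items()})
out=np.hstack([(v*255).astype(np.uint8)[80:360,60:460] for v in m.values()]);cv2.imwrite('pics/sk.png',out)
print(bot.observe()['time'])
E
```

```text
case (0.547, -0.137) ['scene', 'top']
  s [ 0.5382 -0.1309  0.2666] 0.8022081547692366
  m [ 0.5389 -0.1306  0.1026] 0.9032684423923899
  l [ 0.5378 -0.1302  0.0105] 0.9019681336454051
case (0.666, -0.136) ['scene']
  s [ 0.6662 -0.1345  0.3878] 0.9111433410432389
  m [ 0.6648 -0.1325  0.4982] 0.8144076177559265
  l [ 0.6638 -0.1303  0.5634] 0.7364336517176354
case (0.553, -0.247) ['scene', 'top']
  s [ 0.5485 -0.248   0.2344] 0.8896611578087936
  m [ 0.549  -0.2485  0.1392] 0.8651062546334718
  l [ 0.5487 -0.2485 -0.0357] 0.7688074776440392
roller (0.425, -0.135) ['scene', 'top'] [ 0.4225 -0.1377  0.294 ] 0.7911405507520436
roller (0.66, -0.235) ['scene', 'top'] [ 0.6641 -0.24    0.2306] 0.7864230381512476
roller (0.436, -0.364) ['scene', 'top'] [ 0.4272 -0.3639  0.1119] 0.8720576977632406
pot [ 0.4249 -0.2429 -0.0105] 0.7595989603262139
crate ['scene'] [0.5235 0.111  0.0462] 0.9802528734726986
{'scene': np.float64(6074.0), 'top': np.float64(6714.0)}
2.1
```

View pics/sk.png

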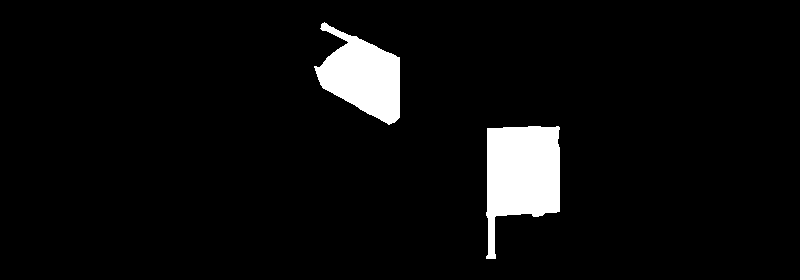

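The mask shows the skip at top columns 147–220 and rows 207–293, with the bar along column 151 to row 338. I'll sharpen cases and rollers by colour.

```bash
cat >> h.py <<'E'
def colmask(im,n,p,kind,R=34):
    c=w2px(n,[p[0],p[1],.03]);hsv=cv2.cvtColor(im,cv2.COLOR_RGB2HSV)
    if kind=='case': b=(im.astype(int).max(2)<95)
    else: b=(hsv[:,:,1]<135)&(hsv[:,:,2]>110)
    w=np.zeros((480,640),bool);r,q=int(c[0]),int(c[1]);w[r-R:r+R,q-R:q+R]=1
    k,l,st,_=cv2.connectedComponentsWithStats((b&w).astype(np.uint8))
    if k<2: return None
    i=1+np.argmax(st[1:,4]);m=(l==i).astype(np.uint8)
    m=cv2.morphologyEx(m,cv2.MORPH_CLOSE,np.ones((7,7)));return m.astype(float)
E
python3 - <<'E'
from h import *
np.set_printoptions(precision=4,suppress=True)
im={n:cv2.cvtColor(cv2.imread(f'pics/{n}0.png'),cv2.COLOR_BGR2RGB) for n in('scene','top')}
for n in im: print(n,[im[n][r,c].tolist() for r,c in ({'scene':[(345,275),(375,238),(308,247),(419,280),(400,200),(300,262)],'top':[(250,377),(246,421),(294,380),(202,419),(270,400),(300,392)]}[n])])
tot=[]
for p,w in [((.543,-.134),.052),((.666,-.135),.036),((.551,-.248),.044)]:
    m={n:colmask(im[n],n,p,'case') for n in im};tot+=list(m.values())
    print('case',[x.sum() for x in m.values()],*fit(m,(.064,w,.055),(*p,.2)))
for p in [(.425,-.135),(.66,-.235),(.436,-.364)]:
    m={n:colmask(im[n],n,p,'roller',24) for n in im};tot+=list(m.values())
    print('roller',[x.sum() for x in m.values()],*fit(m,(.042,.06),(*p,0)))
v=[]
for i,n in enumerate(im):
    a=im[n].copy();s=np.max(tot[i::2],0)>0;e=s&~(cv2.erode(s.astype(np.uint8),np.ones((3,3)))>0);a[e]=[0,255,0]
    a=a[290:450,130:340] if n=='scene' else a[170:330,350:560];v.append(cv2.resize(a,(400,305)))
cv2.imwrite('pics/seg.png',np.hstack(v)[:,:,::-1])
for rc in [(338,151.5),(298,150.8)]: print('bar',px2w('top',rc,.25))
for rc in [(208,147),(207,218),(294,148),(292,220)]: print('rim',px2w('top',rc,.255))
E
```

```text
scene [[55, 33, 23], [114, 68, 43], [110, 81, 55], [144, 107, 72], [232, 146, 88], [234, 149, 89]]
top [[104, 63, 33], [97, 50, 26], [179, 137, 86], [176, 135, 84], [147, 89, 44], [156, 95, 47]]
case [np.float64(538.0), np.float64(44.0)] [ 0.5385 -0.1306  0.0093] 0.22775853461610268
case [np.float64(476.0), np.float64(120.0)] [ 0.6652 -0.1347  0.4253] 0.31101529380399195
case [np.float64(501.0), np.float64(103.0)] [ 0.5488 -0.2482  0.1264] 0.270448125235227
roller [np.float64(498.0), np.float64(142.0)] [ 0.4255 -0.1361  0.0833] 0.6368292689837578
roller [np.float64(648.0), np.float64(138.0)] [ 0.6632 -0.238   0.0425] 0.6015235771360687
roller [np.float64(573.0), np.float64(139.0)] [ 0.4259 -0.3642  0.2527] 0.552746290368884
bar [0.3214 0.3757 0.25  ]
bar [0.4067 0.381  0.25  ]
rim [0.6034 0.3975 0.255 ]
rim [0.606  0.2397 0.255 ]
rim [0.4152 0.3856 0.255 ]
rim [0.4211 0.2292 0.255 ]
```

View pics/seg.png

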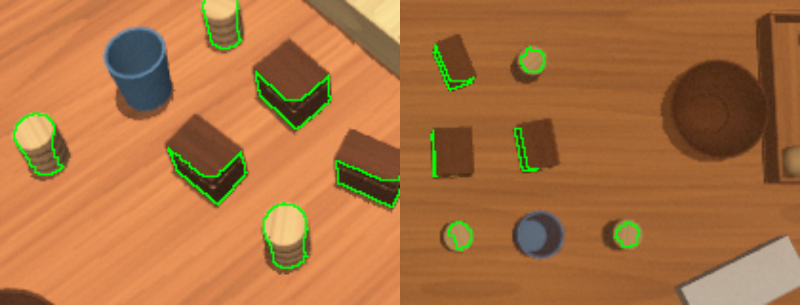

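Request:
carry_out(translation=[[0,0,0],[0,0,0],[0,0,0],[0,0,0],[0.0235,-0.029,0],[0.0235,-0.029,0],[0.0235,-0.029,0],[0.0235,-0.029,0],[0.0235,-0.029,0],[0.0235,-0.029,0],[0.0235,-0.029,0],[0,0,0.03],[0,0,0.03],[0,0,0.03],[0,0,0]], delta_rot=[[0,0,6.215],[0,0,6.215],[0,0,6.215],[0,0,6.215],[0,0,0],[0,0,0],[0,0,0],[0,0,0],[0,0,0],[0,0,0],[0,0,0],[0,0,0],[0,0,0],[0,0,0],[0,0,0]], fingers=0)

```text
time: 3.35
ee_pos: [0.4246, -0.3615, 0.1367]
tcp_rot: [-3.136, 0.008, 0.001]
wrist_force: [-0.5, 0.6, -0.0]
gripper_width: 0.996
grip_force: 0.0
```

Request:
carry_out(translation=[[0,0,0.03],[0,0,0.03],[0,0,0.03],[0,0,0.03],[0,0,0],[0,0,0]], delta_rot=[[0,0,0],[0,0,0],[0,0,0],[0,0,0],[0,0,0],[0,0,0]])

```text
time: 3.85
ee_pos: [0.427, -0.3642, 0.0215]
tcp_rot: [-3.141, 0.001, -0.0]
wrist_force: [0.0, -0.1, -0.5]
gripper_width: 0.998
grip_force: 0.0
```

Request:
carry_out(translation=[[0,0,0],[0,0,0],[0,0,0],[0,0,0],[0,0,0],[0,0,0],[0,0,0],[0,0,0]], delta_rot=[[0,0,0],[0,0,0],[0,0,0],[0,0,0],[0,0,0],[0,0,0],[0,0,0],[0,0,0]], fingers=255)

```text
time: 4.52
ee_pos: [0.4282, -0.3649, 0.0233]
tcp_rot: [3.14, -0.002, -0.0]
wrist_force: [-0.1, 0.5, 8.1]
gripper_width: 0.479
grip_force: 59.8
```

Request:
carry_out(translation=[[0,0,-0.036],[0,0,-0.036],[0,0,-0.036],[0,0,-0.036],[0,0,-0.036],[0,0,-0.036],[0,0,-0.036],[0,0,-0.036],[0,0,0]], delta_rot=[[0,0,0],[0,0,0],[0,0,0],[0,0,0],[0,0,0],[0,0,0],[0,0,0],[0,0,0],[0,0,0]])

```text
time: 5.27
ee_pos: [0.4303, -0.3666, 0.3175]
tcp_rot: [3.132, -0.012, -0.0]
wrist_force: [0.7, 0.2, -0.5]
gripper_width: 0.475
grip_force: 60.8
```

Request:
carry_out(translation=[[0.0078,-0.0389,0],[0.0078,-0.0389,0],[0.0078,-0.0389,0],[0.0078,-0.0389,0],[0.0078,-0.0389,0],[0.0078,-0.0389,0],[0.0078,-0.0389,0],[0.0078,-0.0389,0],[0.0078,-0.0389,0],[0.0078,-0.0389,0],[0.0078,-0.0389,0],[0.0078,-0.0389,0],[0.0078,-0.0389,0],[0.0078,-0.0389,0],[0.0078,-0.0389,0],[0.0078,-0.0389,0],[0.0078,-0.0389,0],[0.0078,-0.0389,0],[0,0,0],[0,0,0]], delta_rot=[[0,0,0],[0,0,0],[0,0,0],[0,0,0],[0,0,0],[0,0,0],[0,0,0],[0,0,0],[0,0,0],[0,0,0],[0,0,0],[0,0,0],[0,0,0],[0,0,0],[0,0,0],[0,0,0],[0,0,0],[0,0,0],[0,0,0],[0,0,0]])

```text
time: 6.93
ee_pos: [0.5663, 0.3393, 0.3087]
tcp_rot: [-3.14, 0.001, 0.005]
wrist_force: [0.8, -1.7, -0.5]
gripper_width: 0.481
grip_force: 61.1
```

Request:
carry_out(translation=[[0,0.002,0.03],[0,0,0.03],[0,0,0.025],[0,0,0.015],[0,0,0.008],[0,0,0],[0,0,0]], delta_rot=[[0,0,0],[0,0,0],[0,0,0],[0,0,0],[0,0,0],[0,0,0],[0,0,0]])

```text
time: 7.52
ee_pos: [0.5683, 0.3333, 0.2022]
tcp_rot: [-3.141, -0.001, -0.001]
wrist_force: [0.4, 0.4, 0.0]
gripper_width: 0.478
grip_force: 61.1
```

Request:
carry_out(translation=[[0,0,0],[0,0,0],[0,0,0],[0,0,0],[0,0,0],[0,0,0]], delta_rot=[[0,0,0],[0,0,0],[0,0,0],[0,0,0],[0,0,0],[0,0,0]], fingers=85)

```text
time: 8.02
ee_pos: [0.5688, 0.3328, 0.2021]
tcp_rot: [3.141, -0.002, -0.001]
wrist_force: [0.2, -5.3, 3.4]
gripper_width: 0.664
grip_force: 0.0
```

Request:
carry_out(translation=[[0,0,-0.015],[0,0,-0.03],[0,0,-0.035],[0,0,-0.035],[0,0,0]], delta_rot=[[0,0,0],[0,0,0],[0,0,0],[0,0,0],[0,0,0]])

```text
time: 8.43
ee_pos: [0.5708, 0.3379, 0.3246]
tcp_rot: [-3.131, -0.012, 0.001]
wrist_force: [1.9, 0.4, 0.7]
gripper_width: 0.67
grip_force: 0.0
```

Run:
```python
from h import *
for n in('scene','top'): snap(n,n+'1.png')
for p in [(.425,-.135),(.664,-.239)]:
    m=masks('roller1',p);print('roller',p,list(m),*fit(m,(.042,.06),(*p,0)))
print([(round(m['p'],2),m['centre']) for m in sil('scene','roller1')])
a=np.hstack([cv2.imread('pics/scene1.png')[60:300,330:530],cv2.imread('pics/top1.png')[190:310,130:230].repeat(2,0).repeat(2,1)]);cv2.imwrite('pics/c1.png',a)
```

```text
roller (0.425, -0.135) ['scene', 'top'] [ 0.42391404 -0.13657153  0.05872918] 0.7958183382831215
roller (0.664, -0.239) ['scene', 'top'] [ 0.6632859  -0.23980389  0.29005163] 0.8483432776830038
[(0.91, [165.7, 452.5]), (0.83, [413.6, 277.4]), (0.64, [300.1, 244.3])]
```

View pics/c1.png

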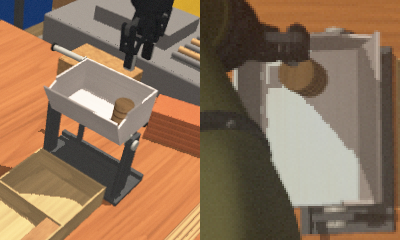

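The roller stands in the far end of the skip, crop (123,110). The rear finger brushed the rear wall, so I'll place the next ones a little forward.

Request:
carry_out(translation=[[0.006,0.0358,0],[0.006,0.0358,0],[0.006,0.0358,0],[0.006,0.0358,0],[0.006,0.0358,0],[0.006,0.0358,0],[0.006,0.0358,0],[0.006,0.0358,0],[0.006,0.0358,0],[0.006,0.0358,0],[0.006,0.0358,0],[0.006,0.0358,0],[0.006,0.0358,0],[0.006,0.0358,0],[0.006,0.0358,0],[0.006,0.0358,0],[0,0,0.035],[0,0,0.035],[0,0,0.035],[0,0,0.035]], delta_rot=[[0,0,0],[0,0,0],[0,0,0],[0,0,0],[0,0,0],[0,0,0],[0,0,0],[0,0,0],[0,0,0],[0,0,0],[0,0,0],[0,0,0],[0,0,0],[0,0,0],[0,0,0],[0,0,0],[0,0,0],[0,0,0],[0,0,0],[0,0,0]], fingers=0)

```text
time: 10.3
ee_pos: [0.6626, -0.2381, 0.173]
tcp_rot: [-3.14, 0.002, -0.0]
wrist_force: [0.8, -0.4, -0.8]
gripper_width: 0.996
grip_force: 0.0
```

Request:
carry_out(translation=[[0,0,0],[0,0,0.035],[0,0,0.035],[0,0,0.035],[0,0,0.035],[0,0,0.0148],[0,0,0],[0,0,0]], delta_rot=[[0,0,0],[0,0,0],[0,0,0],[0,0,0],[0,0,0],[0,0,0],[0,0,0],[0,0,0]])

```text
time: 10.97
ee_pos: [0.6643, -0.2388, 0.0223]
tcp_rot: [3.142, -0.001, 0.0]
wrist_force: [0.7, 0.7, -0.1]
gripper_width: 1.0
grip_force: 0.0
```

Request:
carry_out(translation=[[0,0,0],[0,0,0],[0,0,0],[0,0,0],[0,0,0],[0,0,0],[0,0,0],[0,0,-0.036],[0,0,-0.036],[0,0,-0.036],[0,0,-0.036],[0,0,-0.036],[0,0,-0.036],[0,0,-0.036],[0,0,-0.036],[0,0,0]], delta_rot=[[0,0,0],[0,0,0],[0,0,0],[0,0,0],[0,0,0],[0,0,0],[0,0,0],[0,0,0],[0,0,0],[0,0,0],[0,0,0],[0,0,0],[0,0,0],[0,0,0],[0,0,0],[0,0,0]], fingers=255)

```text
time: 12.3
ee_pos: [0.6675, -0.24, 0.3192]
tcp_rot: [3.137, -0.016, -0.001]
wrist_force: [2.1, -0.5, 1.0]
gripper_width: 0.476
grip_force: 60.7
```

Request:
carry_out(translation=[[-0.0101,-0.0376,0],[-0.0101,-0.0376,0],[-0.0101,-0.0376,0],[-0.0101,-0.0376,0],[-0.0101,-0.0376,0],[-0.0101,-0.0376,0],[-0.0101,-0.0376,0],[-0.0101,-0.0376,0],[-0.0101,-0.0376,0],[-0.0101,-0.0376,0],[-0.0101,-0.0376,0],[-0.0101,-0.0376,0],[-0.0101,-0.0376,0],[-0.0101,-0.0376,0],[-0.0101,-0.0376,0],[0,0,0],[0,0,0],[0,0,0]], delta_rot=[[0,0,0],[0,0,0],[0,0,0],[0,0,0],[0,0,0],[0,0,0],[0,0,0],[0,0,0],[0,0,0],[0,0,0],[0,0,0],[0,0,0],[0,0,0],[0,0,0],[0,0,0],[0,0,0],[0,0,0],[0,0,0]])

```text
time: 13.8
ee_pos: [0.5122, 0.3245, 0.3094]
tcp_rot: [3.14, -0.0, 0.0]
wrist_force: [0.4, 0.1, -0.7]
gripper_width: 0.475
grip_force: 60.9
```

Request:
carry_out(translation=[[0,0,0.03],[0,0,0.03],[0,0,0.025],[0,0,0.015],[0,0,0.008],[0,0,0],[0,0,0]], delta_rot=[[0,0,0],[0,0,0],[0,0,0],[0,0,0],[0,0,0],[0,0,0],[0,0,0]])

```text
time: 14.38
ee_pos: [0.5132, 0.3244, 0.2022]
tcp_rot: [-3.142, -0.001, -0.002]
wrist_force: [-0.6, -0.1, -0.5]
gripper_width: 0.474
grip_force: 60.9
```

Request:
carry_out(translation=[[0,0,0],[0,0,0],[0,0,0],[0,0,0],[0,0,0],[0,0,0]], delta_rot=[[0,0,0],[0,0,0],[0,0,0],[0,0,0],[0,0,0],[0,0,0]], fingers=85)

```text
time: 14.88
ee_pos: [0.5123, 0.3254, 0.2017]
tcp_rot: [-3.141, -0.0, 0.0]
wrist_force: [-0.4, -0.0, 0.7]
gripper_width: 0.664
grip_force: 0.0
```

Request:
carry_out(translation=[[0,0,-0.015],[0,0,-0.03],[0,0,-0.035],[0,0,-0.035],[0,0,0]], delta_rot=[[0,0,0],[0,0,0],[0,0,0],[0,0,0],[0,0,0]])

```text
time: 15.3
ee_pos: [0.5155, 0.3277, 0.3239]
tcp_rot: [-3.133, -0.011, -0.0]
wrist_force: [1.5, 1.6, 0.4]
gripper_width: 0.668
grip_force: 0.0
```

Run:
```python
from h import *
for n in('scene','top'): snap(n,n+'2.png')
for p in [(.425,-.136)]:
    m=masks('roller1',p);print('roller',p,list(m),*fit(m,(.042,.06),(*p,0)))
print([(round(m['p'],2),m['centre']) for m in sil('scene','roller1')])
```

```text
roller (0.425, -0.136) ['scene', 'top'] [ 0.42350883 -0.13610678  0.0237248 ] 0.8142338069554943
[(0.8, [298.2, 245.5]), (0.63, [167.2, 451.3]), (0.6, [162.6, 429.1])]
```

Request:
carry_out(translation=[[-0.0068,0.0355,0],[-0.0068,0.0355,0],[-0.0068,0.0355,0],[-0.0068,0.0355,0],[-0.0068,0.0355,0],[-0.0068,0.0355,0],[-0.0068,0.0355,0],[-0.0068,0.0355,0],[-0.0068,0.0355,0],[-0.0068,0.0355,0],[-0.0068,0.0355,0],[-0.0068,0.0355,0],[-0.0068,0.0355,0],[0,0,0.035],[0,0,0.035],[0,0,0.035],[0,0,0.035],[0,0,0]], delta_rot=[[0,0,0],[0,0,0],[0,0,0],[0,0,0],[0,0,0],[0,0,0],[0,0,0],[0,0,0],[0,0,0],[0,0,0],[0,0,0],[0,0,0],[0,0,0],[0,0,0],[0,0,0],[0,0,0],[0,0,0],[0,0,0]], fingers=0)

```text
time: 17.0
ee_pos: [0.4188, -0.135, 0.1707]
tcp_rot: [-3.138, 0.014, 0.0]
wrist_force: [-1.0, 0.6, 0.2]
gripper_width: 1.001
grip_force: 0.0
```

Request:
carry_out(translation=[[0,0,0],[0,0,0.035],[0,0,0.035],[0,0,0.035],[0,0,0.035],[0,0,0.0148],[0,0,0],[0,0,0]], delta_rot=[[0,0,0],[0,0,0],[0,0,0],[0,0,0],[0,0,0],[0,0,0],[0,0,0],[0,0,0]])

```text
time: 17.67
ee_pos: [0.4289, -0.1378, 0.0259]
tcp_rot: [-3.14, 0.004, 0.0]
wrist_force: [0.6, -0.2, -0.1]
gripper_width: 1.002
grip_force: 0.0
```

Request:
carry_out(translation=[[0,0,0],[0,0,0],[0,0,0],[0,0,0],[0,0,0],[0,0,0],[0,0,0],[0,0,-0.036],[0,0,-0.036],[0,0,-0.036],[0,0,-0.036],[0,0,-0.036],[0,0,-0.036],[0,0,-0.036],[0,0,-0.036],[0,0,0]], delta_rot=[[0,0,0],[0,0,0],[0,0,0],[0,0,0],[0,0,0],[0,0,0],[0,0,0],[0,0,0],[0,0,0],[0,0,0],[0,0,0],[0,0,0],[0,0,0],[0,0,0],[0,0,0],[0,0,0]], fingers=255)

```text
time: 19.0
ee_pos: [0.4325, -0.1386, 0.3193]
tcp_rot: [3.141, -0.007, -0.0]
wrist_force: [1.2, 0.6, -0.4]
gripper_width: 0.478
grip_force: 60.7
```

Request:
carry_out(translation=[[0.0022,-0.0382,0],[0.0022,-0.0382,0],[0.0022,-0.0382,0],[0.0022,-0.0382,0],[0.0022,-0.0382,0],[0.0022,-0.0382,0],[0.0022,-0.0382,0],[0.0022,-0.0382,0],[0.0022,-0.0382,0],[0.0022,-0.0382,0],[0.0022,-0.0382,0],[0.0022,-0.0382,0],[0,0,0],[0,0,0],[0,0,0]], delta_rot=[[0,0,0],[0,0,0],[0,0,0],[0,0,0],[0,0,0],[0,0,0],[0,0,0],[0,0,0],[0,0,0],[0,0,0],[0,0,0],[0,0,0],[0,0,0],[0,0,0],[0,0,0]])

```text
time: 20.25
ee_pos: [0.4551, 0.3193, 0.3129]
tcp_rot: [-3.141, 0.008, 0.0]
wrist_force: [0.6, -0.4, -0.9]
gripper_width: 0.476
grip_force: 60.9
```

Request:
carry_out(translation=[[0,0,0.03],[0,0,0.03],[0,0,0.025],[0,0,0.015],[0,0,0.008],[0,0,0],[0,0,0]], delta_rot=[[0,0,0],[0,0,0],[0,0,0],[0,0,0],[0,0,0],[0,0,0],[0,0,0]])

```text
time: 20.83
ee_pos: [0.4554, 0.3198, 0.2061]
tcp_rot: [-3.14, 0.006, -0.002]
wrist_force: [0.1, 1.0, 0.3]
gripper_width: 0.472
grip_force: 60.9
```

Request:
carry_out(translation=[[0,0,0],[0,0,0],[0,0,0],[0,0,0],[0,0,0],[0,0,0]], delta_rot=[[0,0,0],[0,0,0],[0,0,0],[0,0,0],[0,0,0],[0,0,0]], fingers=85)

```text
time: 21.33
ee_pos: [0.4549, 0.3207, 0.2058]
tcp_rot: [-3.139, 0.006, 0.0]
wrist_force: [-0.7, -0.3, -0.8]
gripper_width: 0.672
grip_force: 0.0
```

Request:
carry_out(translation=[[0,0,-0.015],[0,0,-0.03],[0,0,-0.035],[0,0,-0.035],[0,0,-0.025],[0,0,-0.02],[0,0,0],[0,0,0],[0,0,0]], delta_rot=[[0,0,0],[0,0,0],[0,0,0],[0,0,0],[0,0,0],[0,0,0],[0,0,0],[0,0,0],[0,0,0]])

```text
time: 22.08
ee_pos: [0.4554, 0.3199, 0.3647]
tcp_rot: [-3.141, 0.008, 0.0]
wrist_force: [-0.3, 0.2, -0.9]
gripper_width: 0.668
grip_force: 0.0
```

Run:
```python
from h import *
s=snap('scene','scene3.png')
print([(round(m['p'],2),m['centre']) for m in sil('scene','roller1')],bot.observe()['ee_pos'])
m=bot.mark_of('scene','skip_grip');print([(x['p'],px2w('scene',x['centre'],.25)) for x in m])
cv2.imwrite('pics/c3.png',cv2.resize(s[60:300,330:530,::-1],(400,480)))
```

```text
[(0.95, [147.6, 406.1]), (0.68, [168.7, 447.2])] [0.45526966 0.31973446 0.36411016]
[(0.89, array([0.36717093, 0.36596701, 0.25      ]))]
```

View pics/c3.png

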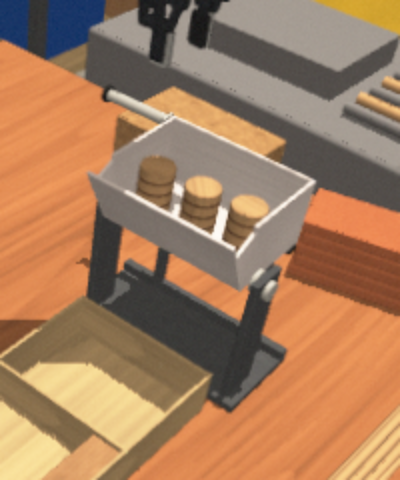

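All three rollers stand in the skip, at crop (157,180), (203,200) and (248,220). Next I pinch the bar.

Request:
carry_out(translation=[[-0.0284,-0.0197,0],[-0.0284,-0.0197,0],[-0.0284,-0.0197,0],[0,0,0],[0,0,0.03],[0,0,0.03],[0,0,0],[0,0,0],[0,0,0]], delta_rot=[[0,0,0],[0,0,0],[0,0,0],[0,0,-2.9],[0,0,0],[0,0,0],[0,0,0],[0,0,0],[0,0,0]], fingers=50)

```text
time: 22.98
ee_pos: [0.3708, 0.38, 0.307]
tcp_rot: [-3.138, 0.006, 0.05]
wrist_force: [-0.2, 1.1, 0.6]
gripper_width: 0.805
grip_force: 0.0
```

Run:
```python
from h import *
print(bot.observe()['ee_pos'],bot.observe()['tcp_rot'])
s=snap('scene','scene4.png');a=s[50:210,330:490,::-1]
cv2.imwrite('pics/c4.png',cv2.resize(a,(480,480)))
m=bot.mark_of('scene','skip_grip');print([(x['p'],x['centre'],px2w('scene',x['centre'],.25)) for x in m])
bot.capture('top');m=bot.mark_of('top','skip_grip');print([(x['p'],px2w('top',x['centre'],.25)) for x in m])
```

```text
[0.37080223 0.38003269 0.30704614] [-3.13832607  0.00595821  0.05030178]
[(0.85, [113.3, 392.4], array([0.35901569, 0.36812811, 0.25      ]))]
[(0.66, array([0.36337524, 0.38298836, 0.25      ]))]
```

View pics/c4.png

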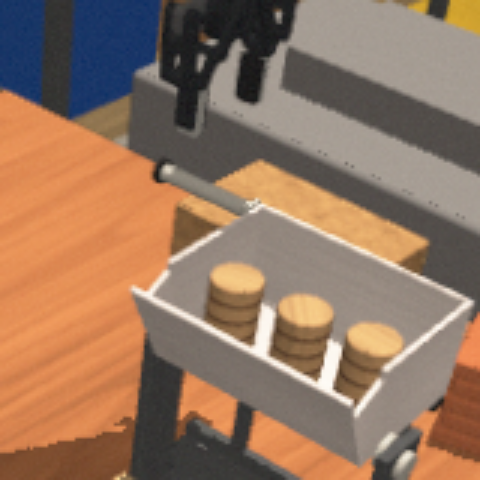

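The fingers straddle the bar from above (bar at crop (160,170)–(245,205)), so I descend and pinch.

Request:
carry_out(translation=[[0,0,0.025],[0,0,0.025],[0,0,0.024],[0,0,0],[0,0,0]], delta_rot=[[0,0,0],[0,0,0],[0,0,0],[0,0,0],[0,0,0]])

```text
time: 23.6
ee_pos: [0.3697, 0.3795, 0.2323]
tcp_rot: [-3.14, 0.007, 0.051]
wrist_force: [0.0, 0.9, 0.6]
gripper_width: 0.801
grip_force: 0.0
```

Request:
carry_out(translation=[[0,0,0],[0,0,0],[0,0,0],[0,0,0],[0,0,0],[0,0,0],[0,0,0],[0,0,0],[0,0,0],[0,0,0]], delta_rot=[[0,0,0],[0,0,0],[0,0,0],[0,0,0],[0,0,0],[0,0,0],[0,0,0],[0,0,0],[0,0,0],[0,0,0]], fingers=255)

```text
time: 24.43
ee_pos: [0.3703, 0.3789, 0.2333]
tcp_rot: [-3.14, 0.006, 0.05]
wrist_force: [-0.7, -3.1, 6.8]
gripper_width: 0.14
grip_force: 58.5
```

```bash
python3 -c "
import numpy as np
def seg(a,b,n):
    t=np.linspace(a,b,n+1)+np.arctan2(85,80);y,z=116.7e-3*np.cos(t),116.7e-3*np.sin(t)
    print(a,b,[[0,round(-p,4),round(-q,4)] for p,q in zip(np.diff(y),np.diff(z))])
seg(0,.92,16);seg(.92,1.84,16);seg(1.84,1.2,16);seg(1.2,.6,16);seg(.6,0,18)"
```

```text
0 0.92 [[0, np.float64(0.005), np.float64(-0.0045)], [0, np.float64(0.0053), np.float64(-0.0042)], [0, np.float64(0.0055), np.float64(-0.0039)], [0, np.float64(0.0057), np.float64(-0.0035)], [0, np.float64(0.0059), np.float64(-0.0032)], [0, np.float64(0.0061), np.float64(-0.0029)], [0, np.float64(0.0062), np.float64(-0.0025)], [0, np.float64(0.0064), np.float64(-0.0021)], [0, np.float64(0.0065), np.float64(-0.0018)], [0, np.float64(0.0066), np.float64(-0.0014)], [0, np.float64(0.0066), np.float64(-0.001)], [0, np.float64(0.0067), np.float64(-0.0006)], [0, np.float64(0.0067), np.float64(-0.0002)], [0, np.float64(0.0067), np.float64(0.0001)], [0, np.float64(0.0067), np.float64(0.0005)], [0, np.float64(0.0066), np.float64(0.0009)]]
0.92 1.84 [[0, np.float64(0.0066), np.float64(0.0013)], [0, np.float64(0.0065), np.float64(0.0017)], [0, np.float64(0.0064), np.float64(0.002)], [0, np.float64(0.0063), np.float64(0.0024)], [0, np.float64(0.0061), np.float64(0.0028)], [0, np.float64(0.0059), np.float64(0.0031)], [0, np.float64(0.0058), np.float64(0.0034)], [0, np.float64(0.0056), np.float64(0
[... 2010 characters left out ...]
at64(0.0009)], [0, np.float64(-0.0037), np.float64(0.001)], [0, np.float64(-0.0037), np.float64(0.0012)], [0, np.float64(-0.0037), np.float64(0.0013)], [0, np.float64(-0.0036), np.float64(0.0014)], [0, np.float64(-0.0036), np.float64(0.0015)], [0, np.float64(-0.0035), np.float64(0.0017)], [0, np.float64(-0.0035), np.float64(0.0018)], [0, np.float64(-0.0034), np.float64(0.0019)], [0, np.float64(-0.0033), np.float64(0.002)], [0, np.float64(-0.0033), np.float64(0.0021)], [0, np.float64(-0.0032), np.float64(0.0022)], [0, np.float64(-0.0031), np.float64(0.0023)], [0, np.float64(-0.003), np.float64(0.0024)], [0, np.float64(-0.003), np.float64(0.0025)], [0, np.float64(-0.0029), np.float64(0.0026)]]
```

Request:
carry_out(translation=[[0,0.005,-0.0045],[0,0.0053,-0.0042],[0,0.0055,-0.0039],[0,0.0057,-0.0035],[0,0.0059,-0.0032],[0,0.0061,-0.0029],[0,0.0062,-0.0025],[0,0.0064,-0.0021],[0,0.0065,-0.0018],[0,0.0066,-0.0014],[0,0.0066,-0.001],[0,0.0067,-0.0006],[0,0.0067,-0.0002],[0,0.0067,0.0001],[0,0.0067,0.0005],[0,0.0066,0.0009]], delta_rot=[[0,0,0],[0,0,0],[0,0,0],[0,0,0],[0,0,0],[0,0,0],[0,0,0],[0,0,0],[0,0,0],[0,0,0],[0,0,0],[0,0,0],[0,0,0],[0,0,0],[0,0,0],[0,0,0]])

```text
time: 25.77
ee_pos: [0.375, 0.2813, 0.2643]
tcp_rot: [-3.136, 0.005, 0.051]
wrist_force: [-3.1, 3.3, 10.7]
gripper_width: 0.14
grip_force: 64.9
```

Request:
carry_out(translation=[[0,0.0066,0.0013],[0,0.0065,0.0017],[0,0.0064,0.002],[0,0.0063,0.0024],[0,0.0061,0.0028],[0,0.0059,0.0031],[0,0.0058,0.0034],[0,0.0056,0.0038],[0,0.0053,0.0041],[0,0.0051,0.0044],[0,0.0048,0.0047],[0,0.0045,0.0049],[0,0.0043,0.0052],[0,0.004,0.0054],[0,0.0036,0.0056],[0,0.0033,0.0058],[0,0,0],[0,0,0],[0,0,0]], delta_rot=[[0,0,0],[0,0,0],[0,0,0],[0,0,0],[0,0,0],[0,0,0],[0,0,0],[0,0,0],[0,0,0],[0,0,0],[0,0,0],[0,0,0],[0,0,0],[0,0,0],[0,0,0],[0,0,0],[0,0,0],[0,0,0],[0,0,0]])

```text
time: 27.35
ee_pos: [0.379, 0.1962, 0.2015]
tcp_rot: [-3.14, 0.007, 0.05]
wrist_force: [1.4, -0.2, 1.9]
gripper_width: 0.138
grip_force: 68.2
```

Run:
```python
from h import *
s=snap('scene','scene5.png')
print([(round(m['p'],2),m['centre']) for m in sil('scene','roller1')])
cv2.imwrite('pics/c5.png',cv2.resize(s[60:340,270:520,::-1],(500,560)))
```

```text
[(0.81, [243.2, 355.3]), (0.69, [227.8, 359.7]), (0.55, [259.5, 370.1]), (0.47, [276.2, 357.9])]
```

View pics/c5.png

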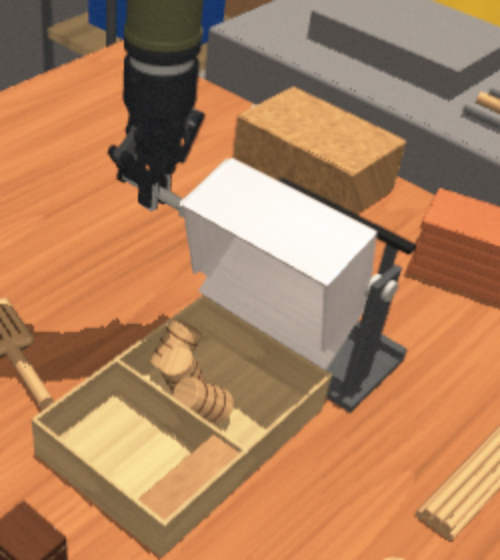

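All three rollers lie in the big bay, at crop (180,345)–(210,400), and the skip is fully over. I nudge it a touch more, then guide it back.

Request:
carry_out(translation=[[0,0.001,0.003],[0,0,0],[0,0,0],[0,-0.001,-0.003],[0,-0.0023,-0.0041],[0,-0.0024,-0.004],[0,-0.0026,-0.0039],[0,-0.0027,-0.0038],[0,-0.0029,-0.0037],[0,-0.003,-0.0036],[0,-0.0032,-0.0034],[0,-0.0033,-0.0033],[0,-0.0034,-0.0032],[0,-0.0036,-0.003],[0,-0.0037,-0.0029],[0,-0.0038,-0.0027],[0,-0.0039,-0.0026],[0,-0.004,-0.0024],[0,-0.0041,-0.0023],[0,-0.0042,-0.0021]], delta_rot=[[0,0,0],[0,0,0],[0,0,0],[0,0,0],[0,0,0],[0,0,0],[0,0,0],[0,0,0],[0,0,0],[0,0,0],[0,0,0],[0,0,0],[0,0,0],[0,0,0],[0,0,0],[0,0,0],[0,0,0],[0,0,0],[0,0,0],[0,0,0]])

```text
time: 29.12
ee_pos: [0.3766, 0.245, 0.2531]
tcp_rot: [3.136, 0.008, 0.048]
wrist_force: [3.9, -12.4, 8.4]
gripper_width: 0.138
grip_force: 63.8
```

Request:
carry_out(translation=[[0,-0.004,-0.0018],[0,-0.004,-0.0017],[0,-0.0041,-0.0015],[0,-0.0042,-0.0014],[0,-0.0042,-0.0012],[0,-0.0043,-0.001],[0,-0.0043,-0.0009],[0,-0.0043,-0.0007],[0,-0.0043,-0.0006],[0,-0.0044,-0.0004],[0,-0.0044,-0.0002],[0,-0.0044,-0.0001],[0,-0.0044,0.0001],[0,-0.0044,0.0003],[0,-0.0044,0.0004],[0,-0.0043,0.0006]], delta_rot=[[0,0,0],[0,0,0],[0,0,0],[0,0,0],[0,0,0],[0,0,0],[0,0,0],[0,0,0],[0,0,0],[0,0,0],[0,0,0],[0,0,0],[0,0,0],[0,0,0],[0,0,0],[0,0,0]])

```text
time: 30.45
ee_pos: [0.3732, 0.3172, 0.2636]
tcp_rot: [-3.141, 0.006, 0.051]
wrist_force: [2.7, -5.1, 8.2]
gripper_width: 0.14
grip_force: 65.8
```

Request:
carry_out(translation=[[0,-0.0038,0.0007],[0,-0.0038,0.0008],[0,-0.0038,0.0009],[0,-0.0037,0.001],[0,-0.0037,0.0012],[0,-0.0037,0.0013],[0,-0.0036,0.0014],[0,-0.0036,0.0015],[0,-0.0035,0.0017],[0,-0.0035,0.0018],[0,-0.0034,0.0019],[0,-0.0033,0.002],[0,-0.0033,0.0021],[0,-0.0032,0.0022],[0,-0.0031,0.0023],[0,-0.003,0.0024],[0,-0.003,0.0025],[0,-0.0029,0.0026],[0,0,0],[0,0,0]], delta_rot=[[0,0,0],[0,0,0],[0,0,0],[0,0,0],[0,0,0],[0,0,0],[0,0,0],[0,0,0],[0,0,0],[0,0,0],[0,0,0],[0,0,0],[0,0,0],[0,0,0],[0,0,0],[0,0,0],[0,0,0],[0,0,0],[0,0,0],[0,0,0]])

```text
time: 32.12
ee_pos: [0.3699, 0.3788, 0.2336]
tcp_rot: [-3.141, 0.006, 0.05]
wrist_force: [2.1, -6.6, 12.5]
gripper_width: 0.14
grip_force: 65.7
```

Request:
carry_out(translation=[[0,0,0],[0,0,0],[0,0,0],[0,0,0],[0,0,0],[0,0,0],[0,0,-0.03],[0,0,-0.03],[0,0,-0.03],[0,0,-0.03],[0,0,0]], delta_rot=[[0,0,0],[0,0,0],[0,0,0],[0,0,0],[0,0,0],[0,0,0],[0,0,0],[0,0,0],[0,0,0],[0,0,0],[0,0,0]], fingers=50)

```text
time: 33.03
ee_pos: [0.3725, 0.3824, 0.3585]
tcp_rot: [-3.13, -0.001, 0.05]
wrist_force: [-0.0, 1.2, -0.6]
gripper_width: 0.803
grip_force: 0.0
```

Request:
carry_out(translation=[[0.004,0.0375,0],[0.004,0.0375,0],[0.004,0.0375,0],[0.004,0.0375,0],[0.004,0.0375,0],[0.004,0.0375,0],[0.004,0.0375,0],[0.004,0.0375,0],[0,0,0],[0,0,0]], delta_rot=[[0,0,0],[0,0,0],[0,0,0],[0,0,0],[0,0,0],[0,0,0],[0,0,0],[0,0,0],[0,0,0],[0,0,0]], fingers=0)

```text
time: 33.87
ee_pos: [0.4178, 0.0792, 0.3515]
tcp_rot: [-3.14, 0.007, 0.045]
wrist_force: [-0.3, 0.7, 0.5]
gripper_width: 0.999
grip_force: 0.0
```

```bash
sed -i "s/b=(im.astype(int).max(2)<95)/b=(im.astype(int).max(2)<(150 if n=='scene' else 122))/" h.py
cat > look.py <<'E'
import sys
from h import *
np.set_printoptions(precision=4,suppress=True)
im={n:snap(n,n+sys.argv[1]+'.png') for n in('scene','top')};tot={n:[] for n in im}
P=dict(l=((.5385,-.131),.052),s=((.665,-.135),.036),m=((.549,-.248),.044))
for k in sys.argv[2]:
    p,w=P[k]
    c=[px2w('scene',m['centre'],.03)[:2] for m in sil('scene','case_s')];c=min(c,key=lambda q:np.hypot(*(q-p))) if c else p
    if np.hypot(*(c-np.array(p)))<.08: p=tuple(c)
    m=masks('case_s',p)
    print(k,'net',list(m),*max((fit(m,(.064,w,.055),(*p,y)) for y in(.2,)),key=lambda r:r[1]))
    m={n:colmask(im[n],n,p,'case',30) for n in im}
    [tot[n].append(m[n]) for n in im]
    print(k,'col',[x.sum() for x in m.values()],*fit(m,(.064,w,.055),(*p,.2)))
v=[]
for n in im:
    a=im[n].copy();s=np.max(tot[n],0)>0;e=s&~(cv2.erode(s.astype(np.uint8),np.ones((3,3)))>0);a[e]=[0,255,0]
    a=a[230:450,130:420] if n=='scene' else a[170:330,220:430];v.append(cv2.resize(a,(400,305)))
cv2.imwrite('pics/look'+sys.argv[1]+'.png',np.hstack(v)[:,:,::-1])
print(bot.observe()['ee_pos'],bot.observe()['tcp_rot'])
E
python3 look.py 6 lsm
```

```text
l net ['scene', 'top'] [ 0.5398 -0.1311  0.032 ] 0.9001570217743738
l col [np.float64(1300.0), np.float64(570.0)] [ 0.5388 -0.1322  0.0129] 0.8926264894454592
s net ['scene', 'top'] [ 0.6646 -0.1345  0.4283] 0.8503749720088651
s col [np.float64(1159.0), np.float64(430.0)] [ 0.666  -0.1361  0.3949] 0.8752810707701988
m net ['scene', 'top'] [ 0.5501 -0.2481  0.1408] 0.8549797862852918
m col [np.float64(1265.0), np.float64(520.0)] [ 0.5494 -0.2492  0.1448] 0.885148595289682
[0.4175 0.0831 0.3517] [-3.1385  0.0066  0.0535]
```

View pics/look6.png

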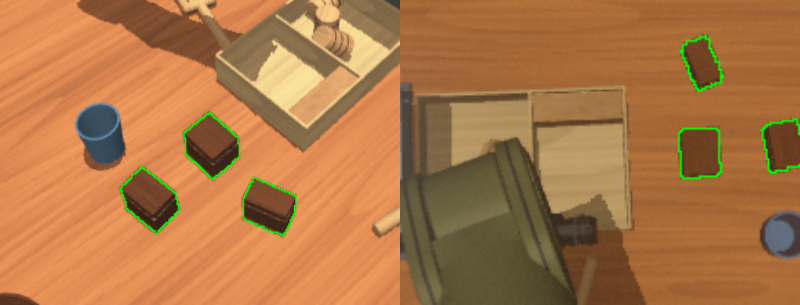

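Segmentation outlines match the three cases. I'll check the crate fit by overlay.

Run:
```python
from h import *
v=[]
for n,(r0,r1,c0,c1) in dict(scene=(200,340,275,445),top=(200,310,215,350)).items():
    S=4;a=cv2.imread(f'pics/{n}0.png')[r0:r1,c0:c1];a=cv2.resize(a,None,fx=S,fy=S)
    c,s=np.cos(.0462),np.sin(.0462)
    for (x0,x1,y0,y1,z),col in [((-.097,.097,-.143,.143,.06),(0,255,0)),((-.093,.053,-.139,-.015,.06),(255,0,255)),((-.093,.053,-.139,-.015,.004),(255,255,0))]:
        q=np.array([(w2px(n,[.5235+x*c-y*s,.111+x*s+y*c,z])-[r0,c0])[::-1]*S+S/2 for x,y in((x0,y0),(x1,y0),(x1,y1),(x0,y1))])
        cv2.polylines(a,[q.round().astype(np.int32)],True,col,1)
    v.append(cv2.resize(a,(400,int(a.shape[0]*400/a.shape[1]))))
h=max(x.shape[0] for x in v);v=[cv2.copyMakeBorder(x,0,h-x.shape[0],0,0,0) for x in v]
cv2.imwrite('pics/ov.png',np.hstack(v))
```

```text
(no output)
```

View pics/ov.png

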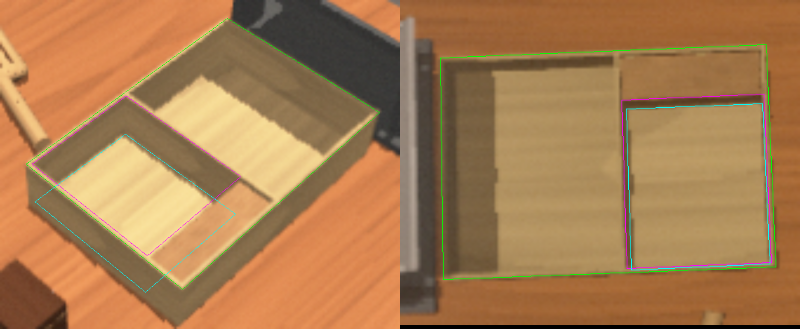

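The overlay fits the crate and slot within about 2 mm. Next is the large case.

Request:
carry_out(translation=[[0.0158,0.0315,0],[0.0158,0.0315,0],[0.0158,0.0315,0],[0.0158,0.0315,0],[0.0158,0.0315,0],[0.0158,0.0315,0],[0.0158,0.0315,0],[0,0,0.015],[0,0,0.015],[0,0,0.015],[0,0,0.015],[0,0,0.015],[0,0,0.015],[0,0,0.015],[0,0,0.015],[0,0,0.015],[0,0,0.015],[0,0,0.015],[0,0,0.015],[0,0,0.015]], delta_rot=[[0,0,0],[0,0,0],[0,0,0],[0,0,0],[0,0,0],[0,0,0],[0,0,0],[0,0,-6.8],[0,0,-6.8],[0,0,-6.8],[0,0,-6.8],[0,0,-6.8],[0,0,-6.8],[0,0,-6.8],[0,0,-6.8],[0,0,-6.8],[0,0,-6.8],[0,0,-6.8],[0,0,-6.8],[0,0,-6.8]])

```text
time: 35.73
ee_pos: [0.5387, -0.1308, 0.1547]
tcp_rot: [-3.136, -0.003, 1.602]
wrist_force: [0.6, -1.3, 0.1]
gripper_width: 0.997
grip_force: 0.0
```

Request:
carry_out(translation=[[0,0,0],[0,0,0],[0,0,0]], delta_rot=[[0,0,0],[0,0,0],[0,0,0]])

```text
time: 35.98
ee_pos: [0.5389, -0.1318, 0.1562]
tcp_rot: [-3.136, -0.003, 1.592]
wrist_force: [0.2, -0.0, -0.1]
gripper_width: 0.997
grip_force: 0.0
```

Request:
carry_out(translation=[[0,0,0.0335],[0,0,0.0335],[0,0,0.0335],[0,0,0.0335],[0,0,0],[0,0,0],[0,0,0]], delta_rot=[[0,0,0],[0,0,0],[0,0,0],[0,0,0],[0,0,0],[0,0,0],[0,0,0]])

```text
time: 36.57
ee_pos: [0.5389, -0.1322, 0.0236]
tcp_rot: [-3.138, -0.002, 1.593]
wrist_force: [0.0, 0.5, 1.0]
gripper_width: 0.997
grip_force: 0.0
```

Request:
carry_out(translation=[[0,0,0],[0,0,0],[0,0,0],[0,0,0],[0,0,0],[0,0,-0.03],[0,0,-0.035],[0,0,-0.035],[0,0,-0.035],[0,0,0],[0,0,0]], delta_rot=[[0,0,0],[0,0,0],[0,0,0],[0,0,0],[0,0,0],[0,0,0],[0,0,0],[0,0,0],[0,0,0],[0,0,0],[0,0,0]], fingers=255)

```text
time: 37.48
ee_pos: [0.5396, -0.1332, 0.1596]
tcp_rot: [-3.141, -0.001, 1.592]
wrist_force: [-0.4, -0.1, -1.1]
gripper_width: 0.738
grip_force: 67.4
```

Request:
carry_out(translation=[[0,0,0],[0,0,0],[0,0,0],[0,0,0],[0,0,0],[0,0,0],[0,0,0],[0,0,0],[0,0,0],[0,0,0],[0,0,0],[0,0,0],[0,0,0],[-0.0114,-0.0278,0],[-0.0114,-0.0278,0],[-0.0114,-0.0278,0],[-0.0114,-0.0278,0],[-0.0114,-0.0278,0],[-0.0114,-0.0278,0],[0,0,0]], delta_rot=[[0,0,6.81],[0,0,6.81],[0,0,6.81],[0,0,6.81],[0,0,6.81],[0,0,6.81],[0,0,6.81],[0,0,6.81],[0,0,6.81],[0,0,6.81],[0,0,6.81],[0,0,6.81],[0,0,6.81],[0,0,0],[0,0,0],[0,0,0],[0,0,0],[0,0,0],[0,0,0],[0,0,0]])

```text
time: 39.15
ee_pos: [0.4574, 0.0368, 0.1566]
tcp_rot: [-3.136, 0.012, 0.058]
wrist_force: [-0.5, -0.3, -0.7]
gripper_width: 0.738
grip_force: 67.2
```

Request:
carry_out(translation=[[0,0,0],[0,0,0],[0,0,0]], delta_rot=[[0,0,0],[0,0,0],[0,0,0]])

```text
time: 39.4
ee_pos: [0.4619, 0.0293, 0.1571]
tcp_rot: [-3.14, 0.007, 0.046]
wrist_force: [-0.2, -0.5, -1.9]
gripper_width: 0.739
grip_force: 67.2
```

Run:
```python
from h import *
np.set_printoptions(precision=4,suppress=True)
o=bot.observe();print(o['ee_pos'],o['tcp_rot'])
im=snap('scene','scene7.png');p=(.4635,.031)
z=.133
L=bot.silhouettes('scene','case_l');c=w2px('scene',[*p,z+.03])
b=min(L,key=lambda m:np.hypot(*(np.array(m['centre'])-c)))
print(b['p'],b['centre'],c,b['pixels'].sum())
cv2.imwrite('pics/c7.png',cv2.resize(im[180:340,240:440,::-1],(600,480)))
```

```text
[0.4619 0.0293 0.1571] [-3.1402  0.0067  0.0462]
0.96 [234.5, 322.2] [227.5461 317.592 ] 1000
```

View pics/c7.png

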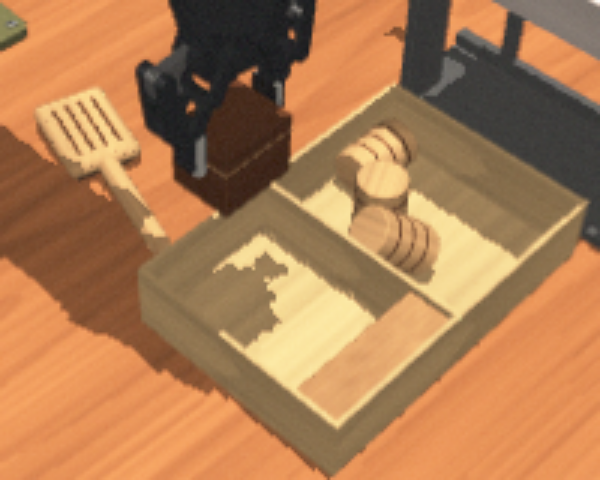

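The held case hangs over the -x end of the slot. I correct 2 mm and lower it.

Request:
carry_out(translation=[[0.0016,-0.0018,0],[0,0,0.03],[0,0,0.03],[0,0,0.025],[0,0,0.02],[0,0,0.012],[0,0,0.01],[0,0,0],[0,0,0]], delta_rot=[[0,0,0],[0,0,0],[0,0,0],[0,0,0],[0,0,0],[0,0,0],[0,0,0],[0,0,0],[0,0,0]])

```text
time: 40.25
ee_pos: [0.4627, 0.0325, 0.0301]
tcp_rot: [-3.139, 0.006, 0.048]
wrist_force: [-0.6, 0.3, -3.3]
gripper_width: 0.738
grip_force: 66.6
```

Request:
carry_out(translation=[[0,0,0],[0,0,0],[0,0,0],[0,0,0],[0,0,0]], delta_rot=[[0,0,0],[0,0,0],[0,0,0],[0,0,0],[0,0,0]], fingers=25)

```text
time: 40.67
ee_pos: [0.4626, 0.0328, 0.0307]
tcp_rot: [-3.139, 0.006, 0.048]
wrist_force: [-0.1, 0.2, 1.0]
gripper_width: 0.902
grip_force: 0.0
```

Request:
carry_out(translation=[[0,0,-0.02],[0,0,-0.035],[0,0,-0.035],[0,0,-0.035],[0,0,0],[0.0098,0.0395,0],[0.0098,0.0395,0],[0.0098,0.0395,0],[0.0098,0.0395,0],[0,0,0],[0,0,0]], delta_rot=[[0,0,0],[0,0,0],[0,0,0],[0,0,0],[0,0,0],[0,0,0],[0,0,0],[0,0,0],[0,0,0],[0,0,0],[0,0,0]])

```text
time: 41.58
ee_pos: [0.5098, -0.1269, 0.1545]
tcp_rot: [-3.141, 0.006, 0.042]
wrist_force: [-0.6, 0.5, -1.2]
gripper_width: 0.902
grip_force: 0.0
```

```bash
sed -i "s/l=((.5385,-.131),.052)/l=((.463,.032),.052)/" h.py look.py; python3 look.py 8 lsm
```

```text
l net ['scene', 'top'] [0.4638 0.034  0.3009] 0.7725034251182921
l col [np.float64(2329.0), np.float64(524.0)] [0.463  0.0317 1.6325] 0.6761155891097343
s net ['scene', 'top'] [ 0.6658 -0.1344  0.3913] 0.7608072690386318
s col [np.float64(1136.0), np.float64(1014.0)] [ 0.6647 -0.1367  0.3898] 0.6650713331803844
m net ['scene'] [ 0.5486 -0.2487  0.1667] 0.9369153377474317
m col [np.float64(1881.0), np.float64(2762.0)] [ 0.5448 -0.2385  0.768 ] 0.443560071856121
[ 0.5095 -0.1215  0.1546] [-3.1379  0.0073  0.0511]
```

View pics/look8.png

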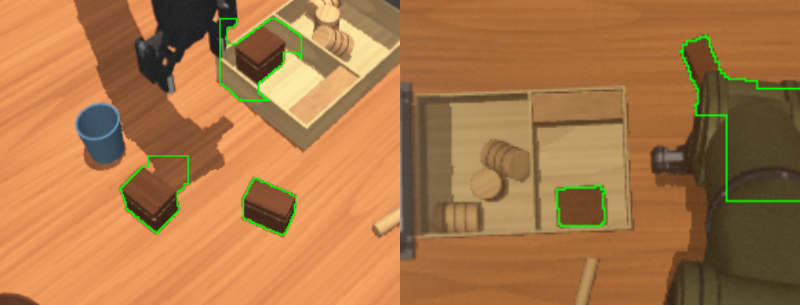

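The large case stands in the slot at look crop (581,206), and the rollers are in the bay. Next is the middle case.

Request:
carry_out(translation=[[0.0085,0.0322,0],[0.0085,0.0322,0],[0.0085,0.0322,0],[0.0085,0.0322,0],[0,0,0],[0,0,0],[0,0,0],[0,0,0],[0,0,0],[0,0,0],[0,0,0],[0,0,0],[0,0,0],[0,0,0],[0,0,0],[0,0,0],[0,0,0],[0,0,0],[0,0,0],[0,0,0]], delta_rot=[[0,0,0],[0,0,0],[0,0,0],[0,0,0],[0,0,-6.83],[0,0,-6.83],[0,0,-6.83],[0,0,-6.83],[0,0,-6.83],[0,0,-6.83],[0,0,-6.83],[0,0,-6.83],[0,0,-6.83],[0,0,-6.83],[0,0,-6.83],[0,0,-6.83],[0,0,-6.83],[0,0,-6.83],[0,0,0],[0,0,0]], fingers=0)

```text
time: 43.45
ee_pos: [0.5502, -0.249, 0.1541]
tcp_rot: [-3.135, -0.004, 1.716]
wrist_force: [-0.3, -0.1, -0.0]
gripper_width: 1.004
grip_force: 0.0
```

Request:
carry_out(translation=[[0,0,0],[0,0,0]], delta_rot=[[0,0,0],[0,0,0]])

```text
time: 43.62
ee_pos: [0.5502, -0.2499, 0.1543]
tcp_rot: [-3.135, -0.003, 1.716]
wrist_force: [-0.4, -0.4, -0.2]
gripper_width: 0.997
grip_force: 0.0
```

Request:
carry_out(translation=[[0.001,0,0.033],[0,0,0.033],[0,0,0.033],[0,0,0.032],[0,0,0],[0,0,0],[0,0,0]], delta_rot=[[0,0,0],[0,0,0],[0,0,0],[0,0,0],[0,0,0],[0,0,0],[0,0,0]])

```text
time: 44.2
ee_pos: [0.5505, -0.2491, 0.0248]
tcp_rot: [-3.138, -0.002, 1.717]
wrist_force: [0.8, 0.1, 0.3]
gripper_width: 1.002
grip_force: 0.0
```

Request:
carry_out(translation=[[0,0,0],[0,0,0],[0,0,0],[0,0,0],[0,0,0],[0,0,-0.03],[0,0,-0.035],[0,0,-0.035],[0,0,-0.035],[0,0,0],[0,0,0],[0,0,0]], delta_rot=[[0,0,0],[0,0,0],[0,0,0],[0,0,0],[0,0,0],[0,0,0],[0,0,0],[0,0,0],[0,0,0],[0,0,0],[0,0,0],[0,0,0]], fingers=255)

```text
time: 45.2
ee_pos: [0.5493, -0.2498, 0.1584]
tcp_rot: [-3.135, -0.002, 1.717]
wrist_force: [0.2, 0.1, -1.1]
gripper_width: 0.739
grip_force: 67.0
```

Request:
carry_out(translation=[[0,0,0],[0,0,0],[0,0,0],[0,0,0],[0,0,0],[0,0,0],[0,0,0],[0,0,0],[0,0,0],[0,0,0],[0,0,0],[0,0,0],[0,0,0],[0,0,0],[-0.0028,-0.0355,0],[-0.0028,-0.0355,0],[-0.0028,-0.0355,0],[-0.0028,-0.0355,0],[-0.0028,-0.0355,0],[-0.0028,-0.0355,0]], delta_rot=[[0,0,6.84],[0,0,6.84],[0,0,6.84],[0,0,6.84],[0,0,6.84],[0,0,6.84],[0,0,6.84],[0,0,6.84],[0,0,6.84],[0,0,6.84],[0,0,6.84],[0,0,6.84],[0,0,6.84],[0,0,6.84],[0,0,0],[0,0,0],[0,0,0],[0,0,0],[0,0,0],[0,0,0]])

```text
time: 46.87
ee_pos: [0.5217, -0.036, 0.1575]
tcp_rot: [-3.139, 0.01, 0.046]
wrist_force: [0.1, 0.6, -1.7]
gripper_width: 0.741
grip_force: 66.8
```

Request:
carry_out(translation=[[-0.0028,-0.0355,0],[-0.0028,-0.0355,0],[0,0,0],[0,0,0],[0,0,0],[0,0,0],[0,0,0]], delta_rot=[[0,0,0],[0,0,0],[0,0,0],[0,0,0],[0,0,0],[0,0,0],[0,0,0]])

```text
time: 47.45
ee_pos: [0.5144, 0.0314, 0.1586]
tcp_rot: [-3.14, 0.007, 0.043]
wrist_force: [-0.1, 0.3, -1.4]
gripper_width: 0.736
grip_force: 66.9
```

Run:
```python
from h import *
np.set_printoptions(precision=4,suppress=True)
o=bot.observe();print(o['ee_pos'],o['tcp_rot'])
im=bot.capture('scene')
for L,w,p,z in [(bot.silhouettes('scene','case_m'),.044,o['ee_pos'],o['ee_pos'][2]-.0245)]:
    c=w2px('scene',[p[0],p[1],z+.03]);b=min(L,key=lambda m:np.hypot(*(np.array(m['centre'])-c)))
    print(b['p'],b['centre'],c)
a=im[190:330,250:420,::-1].copy();a=cv2.resize(a,None,fx=4,fy=4)
for q in [shape((.064,.044,.055),(o['ee_pos'][0],o['ee_pos'][1],1.617),z)]:
    for i,j in [(0,1),(1,2),(2,3),(3,0),(4,5),(5,6),(6,7),(7,4)]:
        A,B=[tuple(int(v) for v in (w2px('scene',q[k])-[190,250])[::-1]*4+2) for k in(i,j)];cv2.line(a,A,B,(0,255,0),1)
cv2.imwrite('pics/c9.png',a)
```

```text
[0.5144 0.0314 0.1586] [-3.1403  0.0074  0.043 ]
0.77 [243.8, 338.7] [240.3136 335.0765]
```

View pics/c9.png

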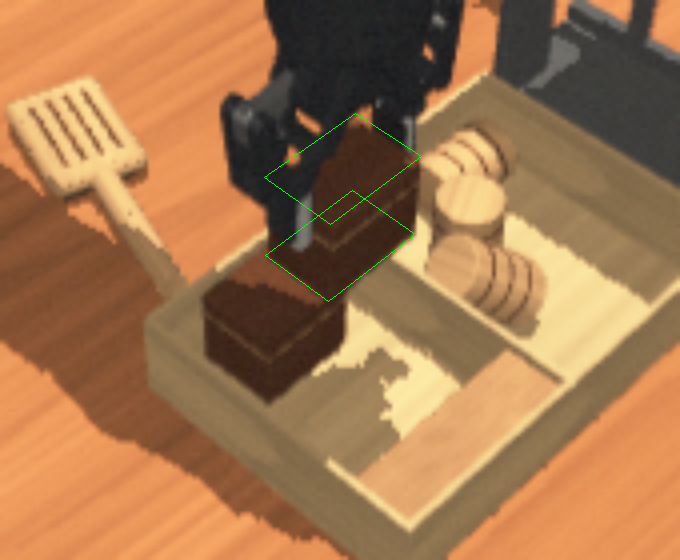

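The held case matches its expected outline, with its right edge at crop (417,160–235), so I lower it.

Request:
carry_out(translation=[[0.001,-0.0022,0],[0,0,0.03],[0,0,0.03],[0,0,0.025],[0,0,0.02],[0,0,0.013],[0,0,0.01],[0,0,0],[0,0,0]], delta_rot=[[0,0,0],[0,0,0],[0,0,0],[0,0,0],[0,0,0],[0,0,0],[0,0,0],[0,0,0],[0,0,0]])

```text
time: 48.3
ee_pos: [0.515, 0.0357, 0.0309]
tcp_rot: [-3.139, 0.006, 0.045]
wrist_force: [0.1, -0.2, -2.0]
gripper_width: 0.736
grip_force: 67.1
```

Request:
carry_out(translation=[[0,0,0],[0,0,0],[0,0,0],[0,0,0],[0,0,0]], delta_rot=[[0,0,0],[0,0,0],[0,0,0],[0,0,0],[0,0,0]], fingers=25)

```text
time: 48.72
ee_pos: [0.5149, 0.0357, 0.0313]
tcp_rot: [-3.139, 0.006, 0.046]
wrist_force: [0.2, -0.5, -0.2]
gripper_width: 0.898
grip_force: 0.0
```

Request:
carry_out(translation=[[0,0,-0.02],[0,0,-0.035],[0,0,-0.035],[0,0,-0.035],[0,0,0],[0,0,0],[0,0,0]], delta_rot=[[0,0,0],[0,0,0],[0,0,0],[0,0,0],[0,0,0],[0,0,0],[0,0,0]])

```text
time: 49.3
ee_pos: [0.5151, 0.0355, 0.1559]
tcp_rot: [-3.139, 0.007, 0.046]
wrist_force: [0.1, -0.3, -0.5]
gripper_width: 0.904
grip_force: 0.0
```

```bash
sed -i "s/m=((.549,-.248),.044)/m=((.515,.035),.044)/" look.py; python3 look.py 10 slm
```

```text
s net ['scene', 'top'] [ 0.6655 -0.1349  0.3872] 0.9152427053094474
s col [np.float64(1145.0), np.float64(431.0)] [ 0.666  -0.136   0.4046] 0.8767307878948561
l net ['scene'] [0.4589 0.0336 0.664 ] 0.6591455020509075
l col [np.float64(2926.0), np.float64(3600.0)] [0.4857 0.0282 0.1704] 0.2850877159374388
m net ['scene'] [0.5139 0.0362 0.5471] 0.7851864950988039
m col [np.float64(2726.0), np.float64(3497.0)] [0.5097 0.0047 1.4145] 0.27816814707964577
[0.5146 0.0354 0.1548] [-3.1394  0.0093  0.046 ]
```

Request:
carry_out(translation=[[0.0238,0.0296,0],[0.0238,0.0296,0],[0.0238,0.0296,0],[0.0238,0.0296,0],[0.0238,0.0296,0],[0.0238,0.0296,0],[0,0,0],[0,0,0],[0,0,0],[0,0,0],[0,0,0],[0,0,0],[0,0,0],[0,0,0],[0,0,0],[0,0,0],[0,0,0],[0,0,0],[0,0,0],[0,0,0]], delta_rot=[[0,0,0],[0,0,0],[0,0,0],[0,0,0],[0,0,0],[0,0,0],[0,0,-6.89],[0,0,-6.89],[0,0,-6.89],[0,0,-6.89],[0,0,-6.89],[0,0,-6.89],[0,0,-6.89],[0,0,-6.89],[0,0,-6.89],[0,0,-6.89],[0,0,-6.89],[0,0,-6.89],[0,0,-6.89],[0,0,-6.89]], fingers=0)

```text
time: 51.17
ee_pos: [0.6655, -0.1354, 0.1531]
tcp_rot: [-3.133, -0.004, 1.735]
wrist_force: [-0.7, 0.4, -1.0]
gripper_width: 0.997
grip_force: 0.0
```

Request:
carry_out(translation=[[0,0,0],[0,0,0],[0,0,0],[0,0,0],[0,0,0]], delta_rot=[[0,0,-6.89],[0,0,-6.89],[0,0,0],[0,0,0],[0,0,0]])

```text
time: 51.58
ee_pos: [0.6659, -0.1354, 0.1539]
tcp_rot: [-3.135, -0.005, 1.967]
wrist_force: [0.2, 0.2, 0.1]
gripper_width: 1.001
grip_force: 0.0
```

Run:
```python
from h import *
np.set_printoptions(precision=4,suppress=True)
im={n:snap(n,n+'11.png') for n in('scene','top')}
v=[cv2.resize(im['scene'][190:330,250:420],(400,330)),cv2.resize(im['top'][200:300,215:345],(400,330))]
cv2.imwrite('pics/c11.png',np.hstack(v)[:,:,::-1])
for k,p,w in [('l',(.463,.0325),.052),('m',(.515,.0355),.044)]:
    m=masks('case_s',p);print(k,list(m),*fit(m,(.064,w,.055),(*p,1.617)))
p=(.666,-.136);m=masks('case_s',p);print('s',list(m),*fit(m,(.064,.036,.055),(*p,.4)))
```

```text
l ['top'] [0.4643 0.0333 1.6055] 0.8948025086736056
m ['top'] [0.5173 0.0367 1.6358] 0.8265149578113014
s ['scene', 'top'] [ 0.6647 -0.133   0.3907] 0.8789072244069104
```

View pics/c11.png

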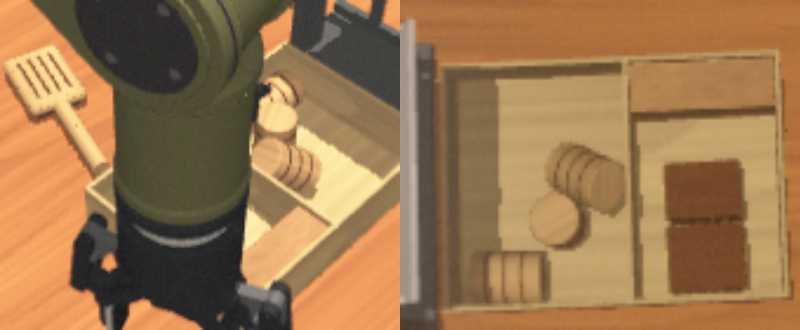

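In the top crop, the large case is at (708,258) and the middle case at (705,191). The free gap to the pad edge, about rows 113–160, is only about 38 mm, barely more than the 36 mm case. I'll first push the two cases towards -x with closed fingers.

Request:
carry_out(translation=[[0,0,0],[0,0,0],[0,0,0],[0,0,0],[0,0,0],[0,0,0],[0,0,0],[0,0,0],[0,0,0],[0,0,0],[0,0,0],[0,0,0],[0,0,0],[0,0,0],[0,0,0],[0,0,0]], delta_rot=[[0,0,6.88],[0,0,6.88],[0,0,6.88],[0,0,6.88],[0,0,6.88],[0,0,6.88],[0,0,6.88],[0,0,6.88],[0,0,6.88],[0,0,6.88],[0,0,6.88],[0,0,6.88],[0,0,6.88],[0,0,6.88],[0,0,6.88],[0,0,6.88]], fingers=255)

```text
time: 53.12
ee_pos: [0.6664, -0.135, 0.1549]
tcp_rot: [-3.139, 0.006, 0.042]
wrist_force: [0.3, 0.6, 0.3]
gripper_width: 0.004
grip_force: 0.0
```

Request:
carry_out(translation=[[-0.0198,-0.0351,0],[-0.0198,-0.0351,0],[-0.0198,-0.0351,0],[-0.0198,-0.0351,0],[-0.0198,-0.0351,0],[0,0,0],[0,0,0],[0,0,0],[0,0,0],[0,0,0]], delta_rot=[[0,0,0],[0,0,0],[0,0,0],[0,0,0],[0,0,0],[0,0,0],[0,0,0],[0,0,0],[0,0,0],[0,0,0]])

```text
time: 53.95
ee_pos: [0.5597, 0.0334, 0.1558]
tcp_rot: [-3.14, 0.006, 0.046]
wrist_force: [-0.4, 0.1, -0.8]
gripper_width: 0.001
grip_force: 0.0
```

Request:
carry_out(translation=[[0,-0.002,0.03],[0,0,0.03],[0,0,0.025],[0,0,0.02],[0,0,0.012],[0,0,0.007],[0,0,0],[0,0,0]], delta_rot=[[0,0,0],[0,0,0],[0,0,0],[0,0,0],[0,0,0],[0,0,0],[0,0,0],[0,0,0]])

```text
time: 54.62
ee_pos: [0.5586, 0.0369, 0.0322]
tcp_rot: [-3.139, 0.006, 0.048]
wrist_force: [-0.7, 0.2, -0.7]
gripper_width: -0.002
grip_force: 0.0
```

Request:
carry_out(translation=[[-0.003,0,0],[-0.003,0,0],[-0.003,0,0],[-0.002,0,0],[-0.001,0,0],[0,0,0],[0,0,0]], delta_rot=[[0,0,0],[0,0,0],[0,0,0],[0,0,0],[0,0,0],[0,0,0],[0,0,0]])

```text
time: 55.2
ee_pos: [0.547, 0.0368, 0.0323]
tcp_rot: [-3.139, 0.004, 0.049]
wrist_force: [3.5, -0.3, 1.9]
gripper_width: 0.003
grip_force: 1.3
```

Contact is slight, so I push on in small steps.

Request:
carry_out(translation=[[-0.0015,0,0],[-0.0015,0,0],[-0.001,0,0],[0,0,0],[0,0,0]], delta_rot=[[0,0,0],[0,0,0],[0,0,0],[0,0,0],[0,0,0]])

```text
time: 55.62
ee_pos: [0.5427, 0.0367, 0.0321]
tcp_rot: [-3.139, 0.005, 0.049]
wrist_force: [3.9, 0.1, 3.0]
gripper_width: -0.003
grip_force: 2.1
```

Request:
carry_out(translation=[[-0.001,0,0],[-0.001,0,0],[0,0,0],[0,0,0]], delta_rot=[[0,0,0],[0,0,0],[0,0,0],[0,0,0]])

```text
time: 55.95
ee_pos: [0.5411, 0.0365, 0.0321]
tcp_rot: [-3.139, 0.004, 0.049]
wrist_force: [5.6, -0.8, 3.0]
gripper_width: 0.001
grip_force: 2.7
```

Request:
carry_out(translation=[[0.004,0,0],[0,0,-0.025],[0,0,-0.035],[0,0,-0.035],[0,0,-0.03],[0,0,0],[0.0188,0.0296,0],[0.0188,0.0296,0],[0.0188,0.0296,0],[0.0188,0.0296,0],[0.0188,0.0296,0],[0.0188,0.0296,0]], delta_rot=[[0,0,0],[0,0,0],[0,0,0],[0,0,0],[0,0,0],[0,0,0],[0,0,0],[0,0,0],[0,0,0],[0,0,0],[0,0,0],[0,0,0]])

```text
time: 56.95
ee_pos: [0.6638, -0.1365, 0.1536]
tcp_rot: [-3.138, 0.014, 0.049]
wrist_force: [0.3, -0.2, -0.1]
gripper_width: -0.0
grip_force: 0.0
```

Request:
carry_out(translation=[[0,0,0],[0,0,0],[0,0,0],[0,0,0],[0,0,0],[0,0,0],[0,0,0],[0,0,0],[0,0,0],[0,0,0],[0,0,0],[0,0,0],[0,0,0],[0,0,0],[0,0,0],[0,0,0],[0,0,0],[0,0,0],[0,0,0]], delta_rot=[[0,0,-6.88],[0,0,-6.88],[0,0,-6.88],[0,0,-6.88],[0,0,-6.88],[0,0,-6.88],[0,0,-6.88],[0,0,-6.88],[0,0,-6.88],[0,0,-6.88],[0,0,-6.88],[0,0,-6.88],[0,0,-6.88],[0,0,-6.88],[0,0,-6.88],[0,0,-6.88],[0,0,0],[0,0,0],[0,0,0]], fingers=0)

```text
time: 58.53
ee_pos: [0.6649, -0.1353, 0.1547]
tcp_rot: [-3.134, -0.006, 1.968]
wrist_force: [0.3, -0.6, 0.3]
gripper_width: 0.996
grip_force: 0.0
```

Run:
```python
from h import *
np.set_printoptions(precision=4,suppress=True)
im={n:snap(n,n+'12.png') for n in('scene','top')}
for k,p,w in [('l',(.460,.0325),.052),('m',(.508,.0355),.044)]:
    m=masks('case_s',p);print(k,list(m),*fit(m,(.064,w,.055),(*p,1.617)))
p=(.666,-.136);m=masks('case_s',p);print('s',list(m),*fit(m,(.064,.036,.055),(*p,.4)))
```

```text
l ['top'] [0.4805 0.0341 1.6372] 0.9021922317745732
m ['top'] [0.5305 0.0382 1.6353] 0.8525995657475982
s ['scene', 'top'] [ 0.6652 -0.1348  0.3843] 0.8732998234675212
```

Run:
```python
from h import *
a=cv2.imread('pics/top12.png');cv2.imwrite('pics/c12.png',cv2.resize(a[200:300,215:345],(780,600),interpolation=cv2.INTER_CUBIC))
```

```text
(no output)
```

View pics/c12.png

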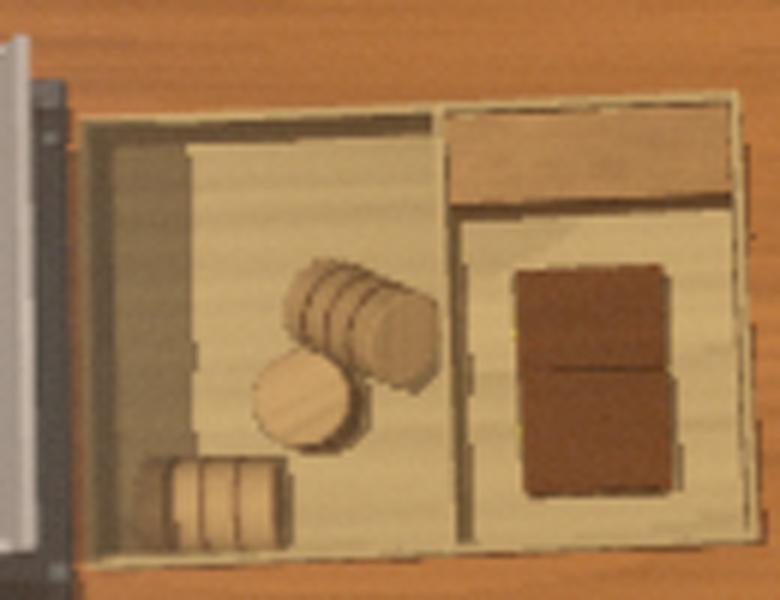

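Both cases have slid about 16 mm towards +x: the free gap to the pad is now rows 205–266, and at -x it is rows 495–545. I'll grip the middle case by its ends and slide both back to the -x wall.

Request:
carry_out(translation=[[0,0,0],[0,0,0],[0,0,0],[0,0,0],[0,0,0],[0,0,0],[0,0,0],[0,0,0],[0,0,0],[0,0,0],[0,0,0],[0,0,0],[0,0,0],[0,0,0],[0,0,0],[0,0,0]], delta_rot=[[0,0,6.88],[0,0,6.88],[0,0,6.88],[0,0,6.88],[0,0,6.88],[0,0,6.88],[0,0,6.88],[0,0,6.88],[0,0,6.88],[0,0,6.88],[0,0,6.88],[0,0,6.88],[0,0,6.88],[0,0,6.88],[0,0,6.88],[0,0,6.88]], fingers=20)

```text
time: 60.07
ee_pos: [0.6661, -0.1351, 0.1558]
tcp_rot: [-3.139, 0.006, 0.042]
wrist_force: [0.1, 0.5, 0.1]
gripper_width: 0.922
grip_force: 0.0
```

Request:
carry_out(translation=[[-0.0214,-0.0293,0],[-0.0214,-0.0293,0],[-0.0214,-0.0293,0],[-0.0214,-0.0293,0],[-0.0214,-0.0293,0],[-0.0214,-0.0293,0],[0,0,0],[0,0,0],[0,0,0],[0,0,0],[0,0,0]], delta_rot=[[0,0,0],[0,0,0],[0,0,0],[0,0,0],[0,0,0],[0,0,0],[0,0,0],[0,0,0],[0,0,0],[0,0,0],[0,0,0]])

```text
time: 60.98
ee_pos: [0.5302, 0.0325, 0.157]
tcp_rot: [-3.14, 0.006, 0.046]
wrist_force: [-0.3, -0.4, -0.1]
gripper_width: 0.925
grip_force: 0.0
```

Request:
carry_out(translation=[[-0.001,-0.001,0.03],[0,0,0.03],[0,0,0.025],[0,0,0.02],[0,0,0.012],[0,0,0.007],[0,0,0],[0,0,0]], delta_rot=[[0,0,0],[0,0,0],[0,0,0],[0,0,0],[0,0,0],[0,0,0],[0,0,0],[0,0,0]])

```text
time: 61.65
ee_pos: [0.528, 0.0347, 0.0333]
tcp_rot: [-3.139, 0.006, 0.048]
wrist_force: [-1.2, -0.6, 0.1]
gripper_width: 0.923
grip_force: 0.0
```

Request:
carry_out(translation=[[0,0,0],[0,0,0],[0,0,0],[0,0,0],[0,0,0],[0,0,0]], delta_rot=[[0,0,0],[0,0,0],[0,0,0],[0,0,0],[0,0,0],[0,0,0]], fingers=255)

```text
time: 62.15
ee_pos: [0.5285, 0.0352, 0.0345]
tcp_rot: [-3.139, 0.004, 0.049]
wrist_force: [-0.2, 0.0, 5.8]
gripper_width: 0.734
grip_force: 66.8
```

Request:
carry_out(translation=[[-0.0025,0,0],[-0.0025,0,0],[-0.0025,0,0],[-0.0025,0,0],[-0.0025,0,0],[-0.0025,0,0],[-0.0025,0,0],[0,0,0],[0,0,0]], delta_rot=[[0,0,0],[0,0,0],[0,0,0],[0,0,0],[0,0,0],[0,0,0],[0,0,0],[0,0,0],[0,0,0]])

```text
time: 62.9
ee_pos: [0.5135, 0.0346, 0.0346]
tcp_rot: [-3.139, -0.001, 0.049]
wrist_force: [5.1, -0.2, 6.7]
gripper_width: 0.73
grip_force: 67.1
```

Request:
carry_out(translation=[[-0.001,0,0],[-0.001,0,0],[0,0,0],[0,0,0]], delta_rot=[[0,0,0],[0,0,0],[0,0,0],[0,0,0]])

```text
time: 63.23
ee_pos: [0.5124, 0.0346, 0.0346]
tcp_rot: [-3.138, -0.003, 0.048]
wrist_force: [5.0, 0.0, 5.5]
gripper_width: 0.735
grip_force: 67.0
```

Request:
carry_out(translation=[[-0.0015,0,0],[-0.0015,0,0],[-0.001,0,0],[0,0,0],[0,0,0]], delta_rot=[[0,0,0],[0,0,0],[0,0,0],[0,0,0],[0,0,0]])

```text
time: 63.65
ee_pos: [0.5083, 0.0344, 0.0346]
tcp_rot: [-3.138, -0.003, 0.048]
wrist_force: [6.3, -0.8, 5.1]
gripper_width: 0.738
grip_force: 66.9
```

Request:
carry_out(translation=[[0,0,0],[0,0,0],[0,0,0],[0,0,0],[0,0,0]], delta_rot=[[0,0,0],[0,0,0],[0,0,0],[0,0,0],[0,0,0]], fingers=25)

```text
time: 64.07
ee_pos: [0.5032, 0.0338, 0.0329]
tcp_rot: [-3.139, 0.008, 0.049]
wrist_force: [0.1, 0.5, -0.1]
gripper_width: 0.902
grip_force: 0.0
```

Request:
carry_out(translation=[[0,0,-0.02],[0,0,-0.035],[0,0,-0.035],[0,0,-0.03],[0,0,0],[0.0235,0.0293,0],[0.0235,0.0293,0],[0.0235,0.0293,0],[0.0235,0.0293,0],[0.0235,0.0293,0],[0.0235,0.0293,0],[0,0,0],[0,0,0],[0,0,0]], delta_rot=[[0,0,0],[0,0,0],[0,0,0],[0,0,0],[0,0,0],[0,0,0],[0,0,0],[0,0,0],[0,0,0],[0,0,0],[0,0,0],[0,0,0],[0,0,0],[0,0,0]])

```text
time: 65.23
ee_pos: [0.653, -0.1343, 0.1507]
tcp_rot: [-3.138, 0.009, 0.049]
wrist_force: [-1.6, 0.9, -0.2]
gripper_width: 0.9
grip_force: 0.0
```

Run:
```python
from h import *
np.set_printoptions(precision=4,suppress=True)
im={n:snap(n,n+'13.png') for n in('scene','top')}
for k,p,w in [('l',(.460,.0335),.052),('m',(.510,.0355),.044)]:
    m=masks('case_s',p,12,.05);print(k,list(m),*fit(m,(.064,w,.055),(*p,1.617)))
p=(.666,-.136);m=masks('case_s',p);print('s',list(m),*fit(m,(.064,.036,.055),(*p,.4)))
cv2.imwrite('pics/c13.png',cv2.resize(im['top'][200:300,265:345,::-1],(480,600),interpolation=cv2.INTER_CUBIC))
```

```text
l ['top'] [0.4608 0.0336 1.5348] 0.8449643538507883Traceback (most recent call last):
  File "<stdin>", line 5, in <module>
  File "h.py", line 35, in fit
    r=minimize(f,s[0],method='Nelder-Mead',options=dict(initial_simplex=s,xatol=2e-4,fatol=1e-4))
    res = _minimize_neldermead(fun, x0, args, callback, bounds=bounds,
                               **options)
    fsim[k] = func(sim[k])
              ~~~~^^^^^^^^
    fx = function(np.copy(x), *(wrapper_args + args))
  File "h.py", line 31, in f
    return l/len(masks)
           ~^~~~~~~~~~~
ZeroDivisionError: division by zero
```

I miscounted: I've already viewed 15 pictures against the limit of 14. I'll use only numeric checks from here.

```bash
cat > slot.py <<'E'
import sys
from h import *
np.set_printoptions(precision=4,suppress=True)
a=snap('top',f'top{sys.argv[1]}.png').astype(int)
d=(a[:,:,0]<122)&(a[:,:,2]<60)
for c in (307,313,319): print(c,'dark rows',np.where(d[205:300,c])[0]+205,'R',a[228:250,c,0].tolist())
# dark blob in slot
w=np.zeros_like(d);w[238:292,298:330]=d[238:292,298:330]
k,l,st,ce=cv2.connectedComponentsWithStats(w.astype(np.uint8));i=1+np.argmax(st[1:,4]);print(st[i])
r0,r1=st[i][1]-.5,st[i][1]+st[i][3]-.5;c=ce[i][0]
print('+x edge',px2w('top',(r0,c),.055),'-x edge',px2w('top',(r1,c),.055))
c0,c1=st[i][0]-.5,st[i][0]+st[i][2]-.5;print('y edges',px2w('top',(255,c0),.055)[1],px2w('top',(255,c1),.055)[1])
o=bot.observe();print(o['time'],o['ee_pos'],o['tcp_rot'])
E
python3 slot.py 13
python3 - <<'E'
from h import *
bot.capture('scene');p=(.666,-.136);m=masks('case_s',p);print('s',list(m),*fit(m,(.064,.036,.055),(*p,.4)))
E
```

```text
307 dark rows [218 233 234 235 253 254 255 256 257 258 259 260 261 262 263 264 265 266
 267 268 269 270 271 272 273 274 275 276 277 278 279 280 281 282 283 284
 285 286 287 288] R [168, 165, 165, 170, 166, 113, 93, 103, 160, 177, 177, 180, 183, 191, 191, 190, 192, 194, 192, 187, 187, 191]
313 dark rows [233 234 235 252 253 254 255 256 257 258 259 260 261 262 263 264 265 266
 267 268 269 270 271 272 273 274 275 276 277 278 279 280 281 282 283 284
 285 286 287 288] R [169, 164, 171, 170, 168, 89, 92, 111, 188, 187, 190, 190, 195, 192, 190, 192, 192, 193, 190, 187, 187, 193]
319 dark rows [233 234 252 253 254 255 256 257 258 259 260 261 262 263 264 265 266 267
 268 269 270 271 272 273 274 275 276 277 278 279 280 281 282 283 284 285
 286 287 288] R [163, 166, 170, 169, 167, 86, 95, 128, 190, 189, 188, 192, 194, 191, 190, 188, 191, 191, 190, 185, 189, 192]
[302 252  27  38 920]
+x edge [0.5309 0.0335 0.055 ] -x edge [0.4334 0.0327 0.055 ]
y edges 0.06622134275539147 -0.003208198330641401
65.4833 [ 0.6537 -0.1337  0.1519] [-3.1386  0.0071  0.0504]
s ['scene', 'top'] [ 0.66425904 -0.13370573  0.34484339] 0.6897890602320469
```

Request:
carry_out(translation=[[0.012,0.002,0],[0,0,0],[0,0,0],[0,0,0],[0,0,0],[0,0,0],[0,0,0],[0,0,0],[0,0,0],[0,0,0],[0,0,0],[0,0,0],[0,0,0],[0,0,0],[0,0,0],[0,0,0],[0,0,0],[0,0,0],[0,0,0],[0,0,0]], delta_rot=[[0,0,0],[0,0,-6.86],[0,0,-6.86],[0,0,-6.86],[0,0,-6.86],[0,0,-6.86],[0,0,-6.86],[0,0,-6.86],[0,0,-6.86],[0,0,-6.86],[0,0,-6.86],[0,0,-6.86],[0,0,-6.86],[0,0,-6.86],[0,0,-6.86],[0,0,-6.86],[0,0,-6.86],[0,0,0],[0,0,0],[0,0,0]], fingers=0)

```text
time: 67.3
ee_pos: [0.6662, -0.1366, 0.1517]
tcp_rot: [-3.136, -0.004, 1.961]
wrist_force: [0.7, -0.1, -0.2]
gripper_width: 1.001
grip_force: 0.0
```

```bash
python3 - <<'E'
from h import *
[bot.capture(n) for n in('scene','top')];p=(.666,-.136);m=masks('case_s',p);print('s',list(m),*fit(m,(.064,.036,.055),(*p,.4)))
E
python3 slot.py 14 | tail -4
```

```text
s ['scene', 'top'] [ 0.66510516 -0.13328488  0.37606575] 0.8417932403917203
[302 252  26  38 798]
+x edge [0.5309 0.0328 0.055 ] -x edge [0.4334 0.0319 0.055 ]
y edges 0.06622134275539147 -0.0006378435658240494
67.55 [ 0.6663 -0.1364  0.1518] [-3.1363 -0.0042  1.9636]
```

Request:
carry_out(translation=[[0.0015,0,0.033],[0,0,0.033],[0,0,0.033],[0,0,0.0285],[0,0,0],[0,0,0],[0,0,0]], delta_rot=[[0,0,0],[0,0,0],[0,0,0],[0,0,0],[0,0,0],[0,0,0],[0,0,0]])

```text
time: 68.13
ee_pos: [0.6663, -0.1346, 0.026]
tcp_rot: [-3.139, -0.004, 1.964]
wrist_force: [0.9, -1.1, 2.0]
gripper_width: 1.001
grip_force: 0.0
```

Request:
carry_out(translation=[[0,0,0],[0,0,0],[0,0,0],[0,0,0],[0,0,0],[0,0,-0.03],[0,0,-0.035],[0,0,-0.035],[0,0,-0.035],[0,0,0],[0,0,0],[0,0,0]], delta_rot=[[0,0,0],[0,0,0],[0,0,0],[0,0,0],[0,0,0],[0,0,0],[0,0,0],[0,0,0],[0,0,0],[0,0,0],[0,0,0],[0,0,0]], fingers=255)

```text
time: 69.13
ee_pos: [0.6651, -0.1355, 0.1592]
tcp_rot: [-3.135, -0.004, 1.964]
wrist_force: [-0.5, -1.3, -3.0]
gripper_width: 0.737
grip_force: 67.2
```

Request:
carry_out(translation=[[0,0,0],[0,0,0],[0,0,0],[0,0,0],[0,0,0],[0,0,0],[0,0,0],[0,0,0],[0,0,0],[0,0,0],[0,0,0],[0,0,0],[0,0,0],[0,0,0],[0,0,0],[0,0,0]], delta_rot=[[0,0,6.87],[0,0,6.87],[0,0,6.87],[0,0,6.87],[0,0,6.87],[0,0,6.87],[0,0,6.87],[0,0,6.87],[0,0,6.87],[0,0,6.87],[0,0,6.87],[0,0,6.87],[0,0,6.87],[0,0,6.87],[0,0,6.87],[0,0,6.87]])

```text
time: 70.47
ee_pos: [0.6641, -0.1351, 0.1571]
tcp_rot: [-3.139, 0.011, 0.04]
wrist_force: [-0.4, -0.8, -1.6]
gripper_width: 0.739
grip_force: 66.9
```

Request:
carry_out(translation=[[-0.0206,-0.0351,0],[-0.0206,-0.0351,0],[-0.0206,-0.0351,0],[-0.0206,-0.0351,0],[-0.0206,-0.0351,0],[0,0,0],[0,0,0],[0,0,0],[0,0,0],[0,0,0]], delta_rot=[[0,0,0],[0,0,0],[0,0,0],[0,0,0],[0,0,0],[0,0,0],[0,0,0],[0,0,0],[0,0,0],[0,0,0]])

```text
time: 71.3
ee_pos: [0.5552, 0.0336, 0.1598]
tcp_rot: [-3.14, 0.007, 0.043]
wrist_force: [-0.6, 0.8, -2.6]
gripper_width: 0.738
grip_force: 67.0
```

Run:
```python
from h import *
np.set_printoptions(precision=4,suppress=True)
im=snap('scene','scene15.png');o=bot.observe();e=o['ee_pos'];z=e[2]-.026
c=w2px('scene',[e[0],e[1],z+.03]);L=bot.silhouettes('scene','case_s');b=min(L,key=lambda m:np.hypot(*(np.array(m['centre'])-c)))
# edge: seen part's right/bottom extents vs expected hull
h=hull('scene',shape((.064,.036,.055),(e[0],e[1],1.617),z))>.5
for m in(b['pixels'],h):
    r,q=np.where(m);print(r.min(),r.max(),q.min(),q.max(),m.sum())
print(b['p'],e,o['tcp_rot'])
```

```text
231 274 333 368 829
229 275 332 370 1226
0.97 [0.5552 0.0338 0.1599] [-3.14    0.0067  0.0431]
```

Request:
carry_out(translation=[[0,0,0.03],[0,0,0.03],[0,0,0.025],[0,0,0.02],[0,0,0.013],[0,0,0.009],[0,0,0],[0,0,0]], delta_rot=[[0,0,0],[0,0,0],[0,0,0],[0,0,0],[0,0,0],[0,0,0],[0,0,0],[0,0,0]])

```text
time: 72.07
ee_pos: [0.5544, 0.0353, 0.0332]
tcp_rot: [-3.139, 0.006, 0.045]
wrist_force: [-0.5, -1.3, -1.5]
gripper_width: 0.738
grip_force: 67.1
```

Request:
carry_out(translation=[[0,0,0],[0,0,0],[0,0,0],[0,0,0],[0,0,0]], delta_rot=[[0,0,0],[0,0,0],[0,0,0],[0,0,0],[0,0,0]], fingers=25)

```text
time: 72.48
ee_pos: [0.5542, 0.0358, 0.0336]
tcp_rot: [-3.139, 0.006, 0.046]
wrist_force: [-0.5, 0.8, 1.1]
gripper_width: 0.906
grip_force: 0.0
```

Request:
carry_out(translation=[[0,0,-0.02],[0,0,-0.035],[0,0,-0.035],[0,0,-0.035],[0,0,0],[0,0.036,-0.01],[0,0.036,-0.01],[0,0.036,-0.01],[0,0.036,-0.01],[0,0.036,-0.01],[0,0.036,-0.01],[0,0.036,-0.01],[0,0.036,-0.01],[0,0,0],[0,0,0],[0,0,0]], delta_rot=[[0,0,0],[0,0,0],[0,0,0],[0,0,0],[0,0,0],[0,0,0],[0,0,0],[0,0,0],[0,0,0],[0,0,0],[0,0,0],[0,0,0],[0,0,0],[0,0,0],[0,0,0],[0,0,0]])

```text
time: 73.82
ee_pos: [0.5683, -0.2515, 0.2372]
tcp_rot: [-3.138, 0.007, 0.046]
wrist_force: [-0.2, 1.0, -0.5]
gripper_width: 0.906
grip_force: 0.0
```

```bash
python3 slot.py 16
python3 - <<'E'
from h import *
np.set_printoptions(precision=4,suppress=True)
bot.capture('scene')
for n in('top','scene'):
    for t,z in(('case_s',.004),('roller1',.02),('skip_grip',.25),('pot',0)):
        print(n,t,[(round(x['p'],2),px2w(n,x['centre'],z)[:2]) for x in bot.mark_of(n,t) if x['p']>.25])
print('seen rollers',[(round(m['p'],2),px2w('top',m['centre'],.025)[:2]) for m in sil('top','roller1')])
a=np.array([x['pixels'] for x in sil('top','case_s')]);
for x in sil('top','case_s'):
    r,q=np.where(x['pixels']);print(round(x['p'],2),r.min(),r.max(),q.min(),q.max(),px2w('top',x['centre'],.055)[:2])
E
```

```text
307 dark rows [218 233 234 235 236 237 238 239 240 242 245 246 247 248 249 250 251 252
 253 254 255 256 257 258 259 260 261 262 263 264 265 266 267 268 269 270
 271 272 273 274 275 276 277 278 279 280 281 282 283 284 285 286 287 288] R [172, 170, 171, 174, 171, 114, 96, 95, 105, 117, 119, 118, 118, 122, 119, 122, 123, 120, 120, 121, 120, 116]
313 dark rows [233 234 235 236 237 238 239 240 243 245 247 248 249 250 251 252 253 254
 255 256 257 258 259 260 261 262 263 264 265 266 267 268 269 270 271 272
 273 274 275 276 277 278 279 280 281 282 283 284 285 286 287 288] R [173, 170, 177, 173, 169, 94, 96, 99, 120, 118, 121, 117, 119, 122, 122, 120, 123, 121, 123, 120, 120, 108]
319 dark rows [233 234 235 236 237 238 239 241 242 243 244 245 247 248 249 250 251 252
 253 254 255 256 257 258 259 260 261 262 263 264 265 266 267 268 269 270
 271 272 273 274 275 276 277 278 279 280 281 282 283 284 285 286 287 288] R [167, 169, 172, 174, 172, 93, 93, 90, 117, 121, 120, 120, 123, 118, 120, 121, 121, 121, 124, 120, 115, 88]
[ 302  238   26   52 1177]
+x edge [0.5672 0.0343 0.055 ] -x edge [0.4334 0.
[... 320 characters left out ...]
p_grip [(0.75, array([0.3627, 0.3834]))]
top pot [(0.63, array([ 0.4279, -0.2472]))]
scene case_s [(0.93, array([0.507 , 0.0351])), (0.71, array([0.4696, 0.0294])), (0.67, array([0.5545, 0.037 ]))]
scene roller1 [(0.82, array([0.5374, 0.1545])), (0.73, array([0.4956, 0.1414])), (0.73, array([0.4373, 0.184 ])), (0.52, array([0.473 , 0.0184]))]
scene skip_grip [(0.82, array([0.3783, 0.3588]))]
scene pot [(0.97, array([ 0.4235, -0.2443]))]
seen rollers [(0.94, array([0.4491, 0.2121])), (0.6, array([0.4877, 0.1711])), (0.55, array([0.5369, 0.1361]))]
0.97 269 289 302 326 [0.4612 0.0299]
0.64 252 269 301 326 [0.5102 0.0378]
0.57 236 251 301 325 [0.5498 0.0328]
0.33 206 338 146 220 [0.5249 0.3907]
```

```bash
python3 -c "
from rig import bot
print(bot.job_done())"
```

```text
the job is handed in; nothing more can be done
None
```

I handed the job in at about 74 s: three rollers (all there were) dumped into the big bay, the skip eased back upright, the three cases upright in the narrow bay and the cup still standing. That is from my camera checks, as the verdict was not shown, and I miscounted and viewed 15 pictures, one over the limit of 14.

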